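Take the rock out of a movement test stand

ROBOT

A 6-joint arm with a two-finger parallel gripper is mounted at the origin on the work surface. World frame = base frame: x ahead of the robot, y to its left, z up, the work surface at z = 0. Lengths are in m, angles in rad, forces in N, time in s.
With the tool pointing down it reaches from about 0.3 to 0.85 m from the base axis. Payload 5.4 kg.
Tool frame: the origin (TCP) lies at the very end of the fingers, on their centre line; the grasp point (between the pads) lies bot.hold_point_z behind it (bot.hold_point_z is the distance from the TCP to the grasp point, in m); x points along the fingers, y is the direction in which the jaws open and shut, and the axes are right-handed (so a half turn about x gives the same grasp; the last joint's range is limited). The gripper opens to 85 mm and grips with 20 to 120 N. Pads are 22 mm wide; open, the fingers measure 114 mm over their backs; the gripper's body (76 mm by 85 mm) begins 54 mm behind the grasp point. The pads swing forward as they close: fully open they stand 13 mm farther back than shut.
Start: joints at [-1.508, 0.158, 1.597, -0, 1.386, -0.21], TCP at [0.155, -0.554, 0.204] pointing down, gripper open.
Joint ranges: [-2.91, 2.91], [-0.94, 2.29], [0.18, 2.7], [-1.29, 4.43], [0.17, 2.64], [-3, 3]. Speed limits (rad/s): [2.57, 2.57, 3.14, 3.14, 3.14, 3.14].

INTERFACE

Orientations are given as a unit quaternion [w, x, y, z].
In Python, from cell import monitor, imaging, job_done, recognise, tip_of, bot gives the robot as it stands.
- The arm moves only by the tool jog_arm, never from a script. Its arguments are lists of equal length, an entry for each row: "slide": the shift along the tool's x, y, z in mm, a list of three; "roll": the turn about the tool's x in units of 6 degrees (1.0 is 6 degrees). In form: {"slide": [[dx, dy, dz], ...], "roll": [roll, ...]}. A call has 1 to 20 rows; each row shifts and turns the commanded pose from where the row before left it, along the tool's axes as they then stand; what a row does not reach is not made up. A row lasts 1/10 s, in which the tool goes at most 50 mm and 8.59 degrees, less where a joint would pass 70% of its speed; a pose out of reach is approached as far as the arm can. A call is refused whole if a number of a shift passes 50 or a number of a turn 1, either way. A call with a gripper value outside its range is refused whole. "grip" is the gripper command: -1 is shut, 1 is fully open, values between are in proportion, set as the call begins (left out, the last holds). The fingers move at their own pace and stop on an object; "newtons" is the grip in N (left out, the last holds). Time passes only in rows, so rows that do not move let the fingers close. It gives the time, the measured TCP pose, the force and the opening at its end, in the units of the state.
- monitor.get_obs(): the state, without advancing time (a new reading comes with each control period).
- imaging.camera(name): name is "scene" or "top"; returns a dict with "color" (420x560x3 uint8, blue, green, red), "fov_y" (degrees; the focal length in pixels is half the picture's height over the tangent of half this angle, whatever the lens; pixels are square), "cx", "cy" (the principal point, pixels), "origin" and "orientation" of the camera in the world. Camera axes: x right, y down, z forward; pixel columns grow to the right and rows downward; lengths in m; the calibration is good to about 2 mm. A picture is of the moment at which its call begins. There is no depth.
- job_done(): hands the job in, once; it reports no verdict.
Trained networks look in a picture, given as the dict that the camera call returned (one of the last four; its "shot" number tells which), for a name from the list of things; names that differ only in an ending like _2 or _b are one class to them, and where a whole thing is asked for, a point or a joint stands for the part that bears it (a point fixed in the world has none). Each returns a list of dicts, best first, with "confidence" (0 to 1); they miss things now and then, are a little off and sometimes report something else, mostly with a low value. They report only what shows in the picture. A call takes as long as a camera call.
- recognise(name, picture): "bbox" ([left, top, width, height] as shares, 0 to 1, of the picture: columns of its width, rows of its height, round what is visible of it).
- tip_of(name, picture): "at" ([column, row] as shares, 0 to 1, of the picture: columns of its width, rows of its height: a listed point, or the origin of a listed thing).
The state is a dict: "time_s": time; "q": joint angles; "dq": joint speeds; "joint_efforts": joint torques, N m; "tcp_pos": TCP position; "ee_rot": TCP orientation; "wrist_force": force on the tool from outside, world axes, zero at the start; "torque": the same for the moment, N m; "opening": finger opening in m.
Only numpy, scipy, OpenCV 4.12 (cv2) and the standard library are available. Lean on these libraries where they do the work, as an engineer would, in place of code of your own. Each camera call takes 0.05 s, during which the arm holds its last target.

TASK

The clock movement's test stand rocks on the bench because one of its two front feet hangs clear. Find the hanging foot by feel and turn its knurled levelling screw down until all four feet carry their share of the weight, none of them barely touching; then, hands off first, press down with about 8 N on a front corner to prove that the stand is firm, and leave it standing free. Do not touch the movement, lean hard on the stand, shift it about or disturb the things on the bench.

Things in the scene. Friction and masses are not known exactly. Their poses are not given: they have to be found in the camera images.
- deck (a point): the test stand, 2.6 kg, loose on the bench: a grey plate 200 x 280 x 12 mm on four feet, with two dark uprights and a brass clock movement on its rear half. This point: centre of the plate's top, 44 to 48 mm above the bench. x points from the front edge (the one with two knobs, nearer the robot) to the rear, y left, z up out of the plate. Feet at x = +-75, y = +-110 mm from here.
- knob_left (a point): centre (half-way up) of the knurled steel knob of the front left levelling screw, 40 mm diameter, 18 mm high, straight over its foot at x = -75, y = +110 mm from the deck point; top face about 42 mm above the plate, 20 mm free under the knob. Grip it across the diameter from above at any angle. Pressed on its top with shut fingers it does not turn, so it serves to feel the corner.
- knob_right (a point): the same knob of the front right levelling screw, at x = -75, y = -110 mm from the deck point. Both knobs go down and up with their screws.
- screw_left (a joint): turn of the front left levelling screw in rad; grows clockwise seen from above, which lowers its foot (and the knob) by 5 mm a full turn, 0.8 mm a rad. No stop within reach of this job (about one and a half turns each way). Stiff by friction (0.06 N m): it stays where it is left and does not turn under load.
- screw_right (a joint): the same for the front right levelling screw
- foot_front_left: domed rubber foot, 31 mm across, at the end of the front left screw; origin at its lowest point. It stands on (or hangs over) a brown leather disc, 46 mm across, fast on the bench. The discs are worn to different heights, up to 5 mm apart, which nothing tells: a hanging foot is known only by feel. At the start either front foot hangs some 0.5 to 4 mm clear; the other three stand.
- foot_front_right: the same foot on the front right screw. Pressed with 1.5 to 4 N over the hanging foot the stand first springs some 0.4 mm, then tips until that foot meets its disc and is firm; over a standing front foot it gives only some tenths of a mm. A push of 7 N over a foot is plenty for feeling and for the proof; 15 N and more is leaning on it.
- foot_back_left: the same rubber foot, without a screw, at the back left corner. Each foot springs about 1 mm at 18 N. The front pair carries about 11 N together, the back pair about 14 N. Once a hanging front foot touches, each further 1 mm of its screw loads it by about 4.5 N and takes as much off the other front foot: even sharing comes about 1.2 mm (1.5 rad) past the first touch.
- foot_back_right: the same at the back right corner
- movement: brass clock movement between the stand's uprights, 95 mm wide, 50 mm deep, 96 to 212 mm above the bench, its front 95 mm behind the knobs' axes; this origin lies at bench level under the plate's centre. Not to be touched.
- loupe: black eye loupe, 36 mm across, 30 mm high, standing on the bench (bystander)
- great_wheel: loose brass clock wheel, 60 mm across, lying flat with its arbor up to 26 mm (bystander)
- tweezers: steel tweezers, 115 mm long, lying flat (bystander)
- bench_key: dark steel winding key, 70 mm long, lying flat (bystander)
- oil_bottle: small amber bottle, 30 mm across, 48 mm high (bystander)
- screwdriver: screwdriver with a wooden handle, 150 mm long, lying flat (bystander)
- oil_cup: small brass oil cup, 38 mm across, 15 mm high (bystander)

How it is judged:
By the outcome, as a careful person would: the job done as asked, in the order asked, and still so for the second after the job is handed in, with the robot touching nothing.
It also fails if it takes over 72 s, if anything falls off the work surface, if the arm or the gripper's body presses on something with over 40 N, if the wrist force passes 120 N, or if a joint passes its speed limit or range.

## Working session

There is one attempt and no reset: what is moved stays moved. The work goes in short steps, Python scripts to look and compute and a tool call to move; the robot and the scene stay as the last step left them, time stands still between calls to the robot, and variables do not carry over. Pictures are saved under pics/ and viewed, and the job is handed in when it is done.

Besides the shell and the picture viewer there is one more tool, called after "Call:" in YAML: its name, and indented under it one key for each argument. jog_arm: Moves the arm, as the interface text tells. Its arguments: {"type":"object","properties":{"slide":{"type":"array","items":{"type":"array","items":{"type":"number"}}},"roll":{"type":"array","items":{"type":"number"}},"grip":{"type":"number"},"newtons":{"type":"number"}},"required":["slide","roll"]}

```bash
ls; mkdir -p pics; cat > h.py <<'E'
import numpy as np, cv2
from scipy.spatial.transform import Rotation as R
from cell import monitor, imaging, job_done, recognise, tip_of, bot
def rot(q): return R.from_quat([q[1],q[2],q[3],q[0]]).as_matrix()
def ray(p,at):
    h,w=p['color'].shape[:2]
    f=h/2/np.tan(np.radians(p['fov_y'])/2)
    u,v=at[0]*w,at[1]*h
    d=rot(p['orientation'])@np.array([(u-p['cx'])/f,(v-p['cy'])/f,1.])
    return np.array(p['origin']),d/np.linalg.norm(d)
def onz(p,at,z):
    o,d=ray(p,at); return o+d*(z-o[2])/d[2]
def tri(rs):
    A=sum(np.eye(3)-np.outer(d,d) for o,d in rs); b=sum((np.eye(3)-np.outer(d,d))@o for o,d in rs)
    return np.linalg.solve(A,b)
E
python3 - <<'E'
from h import *
P={n:imaging.camera(n) for n in('scene','top')}
np.set_printoptions(precision=4,suppress=True)
for n,p in P.items():
    cv2.imwrite(f'pics/{n}0.png',p['color']); print(n,p['fov_y'],p['origin'],p['orientation'])
for t in ['deck','knob_left','knob_right','movement','foot_front_left','foot_front_right']:
    rs=[]
    for n,p in P.items():
        r=tip_of(t,p)[:2]; print(t,n,[(np.array(x['at'])*[560,420],x['confidence']) for x in r])
        if r: rs.append(ray(p,r[0]['at']))
    if len(rs)==2: print('  tri',tri(rs))
print(monitor.get_obs(), bot.hold_point_z)
E
```

```text
pics
scene 42.23644947950872 [1.0226 0.2948 0.8568] [-0.1438  0.4617  0.8357 -0.2602]
top 45.366457000157915 [0.3819 0.0237 1.0539] [-0.067   0.7059 -0.7025  0.061 ]
deck scene [(array([282.128, 218.904]), 0.95)]
deck top [(array([301.   , 216.006]), 0.6)]
  tri [0.5698 0.0051 0.0524]
knob_left scene [(array([359.688, 209.58 ]), 0.62)]
knob_left top [(array([243.376, 243.516]), 0.89)]
  tri [0.5067 0.1193 0.0928]
knob_right scene [(array([258.72, 153.09]), 0.77)]
knob_right top [(array([357.   , 255.192]), 0.73)]
  tri [ 0.4866 -0.1012  0.0835]
movement scene [(array([284.592, 231.294]), 0.77)]
movement top [(array([278.376, 298.914]), 0.61)]
  tri [ 0.4428  0.0035 -0.1547]
foot_front_left scene []
foot_front_left top []
foot_front_right scene [(array([361.088, 210.42 ]), 0.19)]
foot_front_right top []
{'time_s': 0.7, 'q': array([-1.5081,  0.1584,  1.597 ,  0.    ,  1.3862, -0.2101]), 'dq': array([-0.0006, -0.0015,  0.0006, -0.0001,  0.    ,  0.0007]), 'joint_efforts': array([ -0.0002, -39.5915, -33.1636,  -0.0004,   0.0006,  -0.    ]), 'tcp_pos': array([ 0.1549, -0.5537,  0.2037]), 'ee_rot': array([-0.0961, -0.7005, -0.0961,  0.7005]), 'wrist_force': array([ 0.0937, -0.6989,  0.6211]), 'torque': array([-0.0135, -0.0169,  0.0089]), 'opening': 0.08534227535366445} 0.0187
```

View pics/scene0.png

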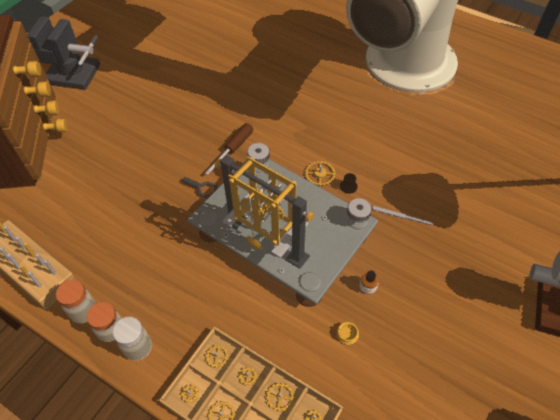

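View pics/top0.png

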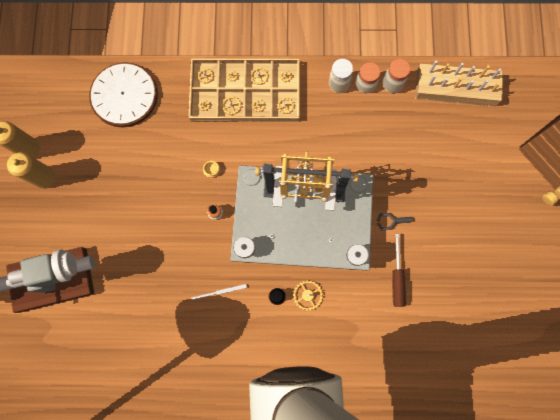

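The scene view has the knobs at about (359,209) for left and (259,152) for right. The top view has them at (244,247) and (358,255), with the loupe and wheel in front of the stand. Next I'll refine the knob centres.

```bash
python3 - <<'E'
from h import *
np.set_printoptions(precision=4,suppress=True)
P={n:imaging.camera(n) for n in('top','scene')}
p=P['top']
o=[]
for n,p in P.items():
  for t,c in ([('L',(244,246)),('R',(358,254))] if n=='top' else [('L',(360,209)),('R',(259,152))]):
    x,y=c; im=p['color'][y-25:y+25,x-25:x+25]
    o.append(cv2.resize(im,(300,300),interpolation=cv2.INTER_CUBIC))
    if n=='top':
        for z in(.079,.088): print(t,n,onz(p,((x+.5)/560,(y+.5)/420),z))
cv2.imwrite('pics/crop0.png',np.vstack([np.hstack(o[:2]),np.hstack(o[2:])]))
for t in ['knob_left','knob_right','deck','loupe','great_wheel','oil_bottle','tweezers']:
    r=tip_of(t,P['top'])
    if r: print(t,r[0]['confidence'],onz(P['top'],r[0]['at'],.079 if 'knob' in t else .046 if t=='deck' else 0.02))
q=monitor.get_obs()['ee_rot']; print(rot(q))
E
```

```text
L top [0.5025 0.1186 0.079 ]
L top [0.5014 0.1178 0.088 ]
R top [ 0.4879 -0.1035  0.079 ]
R top [ 0.4869 -0.1023  0.088 ]
knob_left 0.53 [0.5011 0.1172 0.079 ]
knob_right 0.55 [ 0.4837 -0.1011  0.079 ]
deck 0.61 [0.5746 0.0112 0.046 ]
loupe 0.54 [ 0.5652 -0.1914  0.02  ]
oil_bottle 0.67 [0.5809 0.1845 0.02  ]
tweezers 0.75 [0.4207 0.1781 0.02  ]
[[-0.      0.2694 -0.963 ]
 [-0.     -0.963  -0.2694]
 [-1.      0.      0.    ]]
```

View pics/crop0.png

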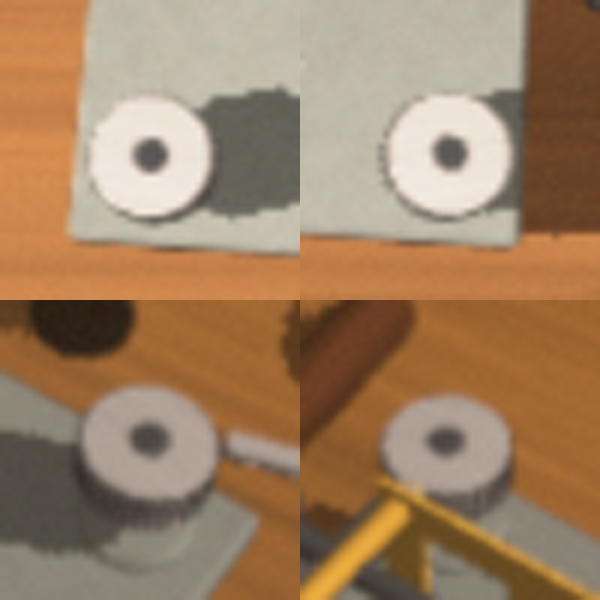

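```bash
python3 - <<'E'
from h import *
np.set_printoptions(precision=4,suppress=True)
P={n:imaging.camera(n) for n in('top','scene')}
for t,a,b in [('L',(244.2,246.7),(360,206.8)),('R',(358,254.5),(258.3,149.8))]:
    ra=ray(P['top'],(a[0]/560,a[1]/420)); rb=ray(P['scene'],(b[0]/560,b[1]/420))
    print(t,tri([ra,rb]),onz(P['top'],(a[0]/560,a[1]/420),.088),onz(P['scene'],(b[0]/560,b[1]/420),.088))
E
```

```text
L [0.5007 0.1172 0.0923] [0.501  0.1183 0.088 ] [0.4981 0.1156 0.088 ]
R [ 0.4869 -0.1018  0.0928] [ 0.4869 -0.1014  0.088 ] [ 0.4839 -0.1054  0.088 ]
```

Call:
jog_arm:
  slide:
    - [0,-10,-12]
    - [0,-25,-32]
    - [0,-25,-32]
    - [0,-25,-32]
    - [0,-25,-32]
    - [0,-25,-32]
    - [0,-25,-32]
    - [0,-25,-32]
    - [0,-25,-32]
    - [0,-25,-32]
    - [0,-25,-32]
    - [0,-25,-32]
    - [0,-25,-32]
    - [0,-25,-32]
    - [0,-11,-12]
    - [0,0,0]
    - [0,0,0]
  roll: [0,0,0,0,0,0,0,0,0,0,0,0,0,0,0,0,0]
  grip: -1
  newtons: 20

```text
time_s: 2.95
tcp_pos: [0.4849, -0.1014, 0.2036]
ee_rot: [-0.097, -0.7, -0.097, 0.701]
wrist_force: [-0.1, -0.3, -0.7]
opening: 0.0002
```

Call:
jog_arm:
  slide:
    - [12,0,0]
    - [25,0,0]
    - [25,0,0]
    - [25,0,0]
    - [12,0,0]
    - [4,0,0]
    - [0,0,0]
    - [0,0,0]
  roll: [0,0,0,0,0,0,0,0]

```text
time_s: 3.75
tcp_pos: [0.4862, -0.1026, 0.1019]
ee_rot: [0.096, 0.701, 0.096, -0.7]
wrist_force: [0.2, 0.3, 0.0]
opening: 0.0002
```

```bash
python3 - <<'E'
from h import *
np.set_printoptions(precision=4,suppress=True)
for n in('scene','top'):
    p=imaging.camera(n); cv2.imwrite(f'pics/{n}1.png',p['color'])
    o=monitor.get_obs(); print(o['time_s'],o['q'],o['tcp_pos'],o['wrist_force'],o['torque'])
p=cv2.imread('pics/scene1.png')
cv2.imwrite('pics/s1c.png',cv2.resize(p[80:240,200:420],None,fx=3,fy=3))
E
```

```text
3.8 [-0.4514  0.0598  1.9152  0.      1.1641  0.8468] [ 0.4864 -0.1026  0.102 ] [0.0016 0.4671 0.0755] [ 0.0268 -0.0037 -0.0344]
3.85 [-0.4513  0.0598  1.9152  0.      1.164   0.8468] [ 0.4864 -0.1025  0.102 ] [ 1.0523  0.4729 -0.2276] [ 0.0006 -0.0418 -0.0337]
```

View pics/s1c.png

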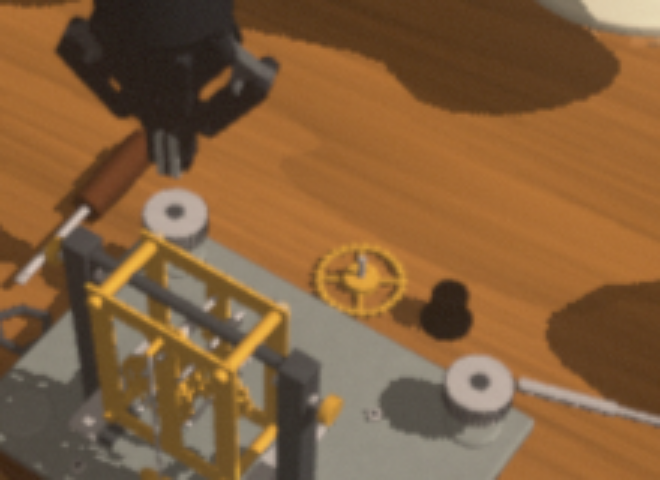

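Call:
jog_arm:
  slide:
    - [4,0,0]
    - [3,0,0]
    - [1,0,0]
    - [0,0,0]
    - [0,0,0]
  roll: [0,0,0,0,0]

```text
time_s: 4.35
tcp_pos: [0.4854, -0.102, 0.0927]
ee_rot: [-0.096, -0.701, -0.096, 0.701]
wrist_force: [0.1, -0.7, 0.5]
opening: -0.0001
```

Call:
jog_arm:
  slide:
    - [1,0,0]
    - [0.5,0,0]
    - [0,0,0]
  roll: [0,0,0]

```text
time_s: 4.65
tcp_pos: [0.4853, -0.1019, 0.0911]
ee_rot: [-0.096, -0.7, -0.096, 0.701]
wrist_force: [0.2, 0.8, -0.2]
opening: -0.0002
```

Call:
jog_arm:
  slide:
    - [0.5,0,0]
    - [0.5,0,0]
    - [0,0,0]
  roll: [0,0,0]

```text
time_s: 4.95
tcp_pos: [0.4854, -0.1019, 0.0901]
ee_rot: [-0.096, -0.701, -0.096, 0.701]
wrist_force: [0.3, 1.0, 0.9]
opening: 0.0002
```

Call:
jog_arm:
  slide:
    - [0.3,0,0]
    - [0,0,0]
  roll: [0,0]

```text
time_s: 5.15
tcp_pos: [0.4854, -0.102, 0.0899]
ee_rot: [-0.096, -0.701, -0.096, 0.701]
wrist_force: [-1.0, -0.1, 0.3]
opening: 0.0
```

Call:
jog_arm:
  slide:
    - [0.3,0,0]
    - [0,0,0]
  roll: [0,0]

```text
time_s: 5.35
tcp_pos: [0.4854, -0.102, 0.0896]
ee_rot: [0.096, 0.701, 0.096, -0.701]
wrist_force: [0.6, -0.0, -0.3]
opening: -0.0001
```

Call:
jog_arm:
  slide:
    - [0.3,0,0]
    - [0,0,0]
  roll: [0,0]

```text
time_s: 5.55
tcp_pos: [0.4854, -0.102, 0.0893]
ee_rot: [-0.096, -0.701, -0.096, 0.701]
wrist_force: [-0.1, -0.7, 0.1]
opening: 0.0
```

Call:
jog_arm:
  slide:
    - [0.3,0,0]
    - [0,0,0]
  roll: [0,0]

```text
time_s: 5.75
tcp_pos: [0.4854, -0.102, 0.089]
ee_rot: [-0.096, -0.701, -0.096, 0.701]
wrist_force: [0.1, -0.2, 0.5]
opening: 0.0001
```

Call:
jog_arm:
  slide:
    - [0.3,0,0]
    - [0,0,0]
  roll: [0,0]

```text
time_s: 5.95
tcp_pos: [0.4854, -0.1019, 0.0887]
ee_rot: [-0.096, -0.701, -0.096, 0.701]
wrist_force: [0.2, -1.1, -1.4]
opening: -0.0001
```

Call:
jog_arm:
  slide:
    - [0.3,0,0]
    - [0,0,0]
  roll: [0,0]

```text
time_s: 6.15
tcp_pos: [0.4854, -0.102, 0.0884]
ee_rot: [-0.096, -0.701, -0.096, 0.701]
wrist_force: [0.1, 0.1, -0.0]
opening: 0.0001
```

Call:
jog_arm:
  slide:
    - [0.3,0,0]
    - [0,0,0]
  roll: [0,0]

```text
time_s: 6.35
tcp_pos: [0.4854, -0.102, 0.088]
ee_rot: [-0.096, -0.701, -0.096, 0.701]
wrist_force: [0.5, -0.2, 0.1]
opening: -0.0
```

Call:
jog_arm:
  slide:
    - [0.2,0,0]
    - [0,0,0]
  roll: [0,0]

```text
time_s: 6.55
tcp_pos: [0.4854, -0.1019, 0.0879]
ee_rot: [-0.096, -0.701, -0.096, 0.701]
wrist_force: [-0.4, -0.0, -0.6]
opening: 0.0
```

Call:
jog_arm:
  slide:
    - [0.3,0,0]
    - [0,0,0]
  roll: [0,0]

```text
time_s: 6.75
tcp_pos: [0.4854, -0.102, 0.0876]
ee_rot: [-0.096, -0.701, -0.096, 0.701]
wrist_force: [-0.0, 0.8, -0.1]
opening: 0.0
```

Call:
jog_arm:
  slide:
    - [0.3,0,0]
    - [0,0,0]
  roll: [0,0]

```text
time_s: 6.95
tcp_pos: [0.4854, -0.102, 0.0873]
ee_rot: [-0.096, -0.701, -0.096, 0.701]
wrist_force: [0.2, 0.2, -0.2]
opening: 0.0003
```

Call:
jog_arm:
  slide:
    - [0.3,0,0]
    - [0,0,0]
  roll: [0,0]

```text
time_s: 7.15
tcp_pos: [0.4854, -0.102, 0.087]
ee_rot: [-0.096, -0.701, -0.096, 0.701]
wrist_force: [-0.7, -0.3, 0.5]
opening: -0.0001
```

Call:
jog_arm:
  slide:
    - [0.3,0,0]
    - [0,0,0]
  roll: [0,0]

```text
time_s: 7.35
tcp_pos: [0.4854, -0.102, 0.0866]
ee_rot: [-0.096, -0.701, -0.096, 0.701]
wrist_force: [-0.1, -0.2, -0.1]
opening: -0.0002
```

Call:
jog_arm:
  slide:
    - [0.3,0,0]
    - [0,0,0]
  roll: [0,0]

```text
time_s: 7.55
tcp_pos: [0.4854, -0.102, 0.0864]
ee_rot: [-0.096, -0.701, -0.096, 0.701]
wrist_force: [-0.6, 0.6, -0.8]
opening: 0.0001
```

Call:
jog_arm:
  slide:
    - [0.3,0,0]
    - [0,0,0]
  roll: [0,0]

```text
time_s: 7.75
tcp_pos: [0.4854, -0.102, 0.0861]
ee_rot: [-0.096, -0.701, -0.096, 0.701]
wrist_force: [0.5, -0.7, 0.3]
opening: 0.0
```

Call:
jog_arm:
  slide:
    - [0.3,0,0]
    - [0,0,0]
  roll: [0,0]

```text
time_s: 7.95
tcp_pos: [0.4854, -0.1019, 0.0858]
ee_rot: [-0.096, -0.701, -0.096, 0.701]
wrist_force: [-0.3, 0.3, 0.2]
opening: 0.0001
```

```bash
python3 - <<'E'
from h import *
np.set_printoptions(precision=4,suppress=True)
p=imaging.camera('scene'); c=p['color'][100:180,220:300]
cv2.imwrite('pics/s2c.png',cv2.resize(c,None,fx=6,fy=6,interpolation=cv2.INTER_CUBIC))
o=monitor.get_obs(); print(o['time_s'],o['q'],o['tcp_pos'],o['wrist_force'],o['torque'],o['joint_efforts'])
E
```

```text
8.0 [-0.4512  0.0821  1.9273  0.      1.1322  0.8468] [ 0.4854 -0.1019  0.0858] [0.517  0.3079 0.8196] [-0.0068 -0.0132 -0.0373] [ -0.0015 -33.0758 -29.7352  -0.0001  -0.0009  -0.    ]
```

View pics/s2c.png

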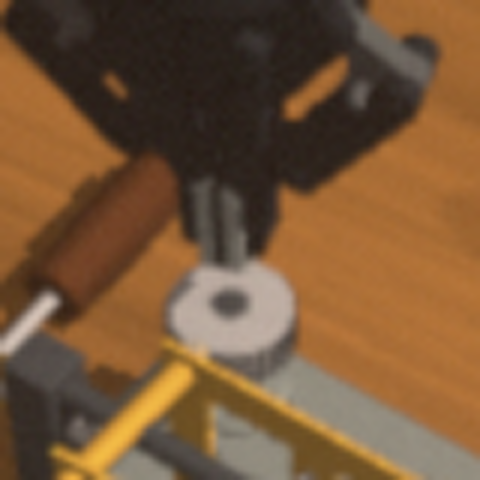

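```bash
cat >> h.py <<'E'
def proj(p,X):
    h,w=p['color'].shape[:2]; f=h/2/np.tan(np.radians(p['fov_y'])/2)
    c=rot(p['orientation']).T@(np.array(X)-p['origin']); return np.array([p['cx']+f*c[0]/c[2],p['cy']+f*c[1]/c[2]])
E
python3 - <<'E'
from h import *
np.set_printoptions(precision=4,suppress=True)
p=imaging.camera('scene'); o=monitor.get_obs(); t=o['tcp_pos']
for d in([0,0,0],[0,0,.01],[.01,0,0],[0,.01,0]): print(d,(proj(p,t+np.array(d))-[220,100])*6)
p=imaging.camera('top'); cv2.imwrite('pics/t2c.png',cv2.resize(p['color'][200:300,310:410],None,fx=5,fy=5,interpolation=cv2.INTER_CUBIC))
print((proj(p,t)-[310,200])*5)
E
```

```text
[0, 0, 0] [236.381  311.0412]
[0, 0, 0.01] [235.0632 289.6865]
[0.01, 0, 0] [218.3856 331.8996]
[0, 0.01, 0] [263.2505 324.134 ]
[240.9608 276.9462]
```

View pics/t2c.png

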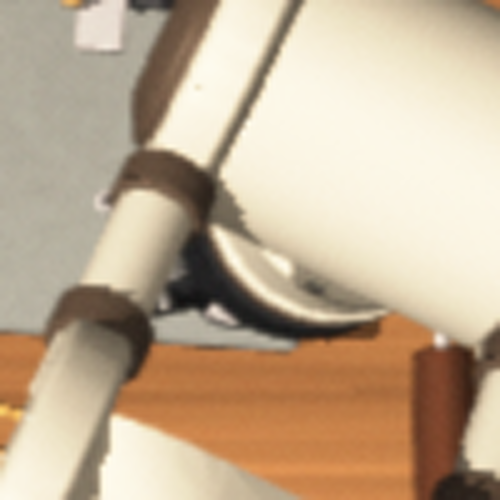

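```bash
python3 - <<'E'
from h import *
p=imaging.camera('scene'); c=p['color'][125:170,235:285]
cv2.imwrite('pics/s3c.png',cv2.resize(c,None,fx=12,fy=12,interpolation=cv2.INTER_NEAREST))
print((proj(p,monitor.get_obs()['tcp_pos'])-[235,125])*12)
E
```

```text
[292.58789638 322.05794849]
```

View pics/s3c.png

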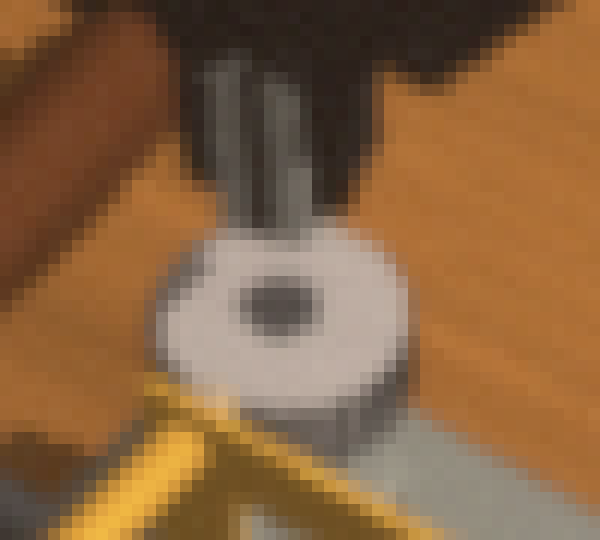

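Call:
jog_arm:
  slide:
    - [0.5,0,0]
    - [0.5,0,0]
  roll: [0,0]

```text
time_s: 8.35
tcp_pos: [0.4855, -0.102, 0.0848]
ee_rot: [0.096, 0.701, 0.096, -0.7]
wrist_force: [0.2, -0.4, -0.1]
opening: 0.0
```

Call:
jog_arm:
  slide:
    - [0.5,0,0]
    - [0.5,0,0]
  roll: [0,0]

```text
time_s: 8.55
tcp_pos: [0.4854, -0.102, 0.0837]
ee_rot: [-0.096, -0.701, -0.096, 0.701]
wrist_force: [0.4, -0.1, 0.4]
opening: 0.0003
```

Call:
jog_arm:
  slide:
    - [0.5,0,0]
    - [0.5,0,0]
  roll: [0,0]

```text
time_s: 8.75
tcp_pos: [0.4854, -0.102, 0.0828]
ee_rot: [0.096, 0.701, 0.096, -0.701]
wrist_force: [-0.3, -0.7, 0.2]
opening: -0.0001
```

```bash
python3 - <<'E'
from h import *
p=imaging.camera('scene'); c=p['color'][125:170,235:285]
cv2.imwrite('pics/s4c.png',cv2.resize(c,None,fx=12,fy=12,interpolation=cv2.INTER_NEAREST))
o=monitor.get_obs();print((proj(p,o['tcp_pos'])-[235,125])*12,o['tcp_pos'],o['wrist_force'])
E
```

```text
[294.08434897 335.11596343] [ 0.48532226 -0.10194809  0.08265817] [-0.12280162  0.10280354 -0.50224898]
```

View pics/s4c.png

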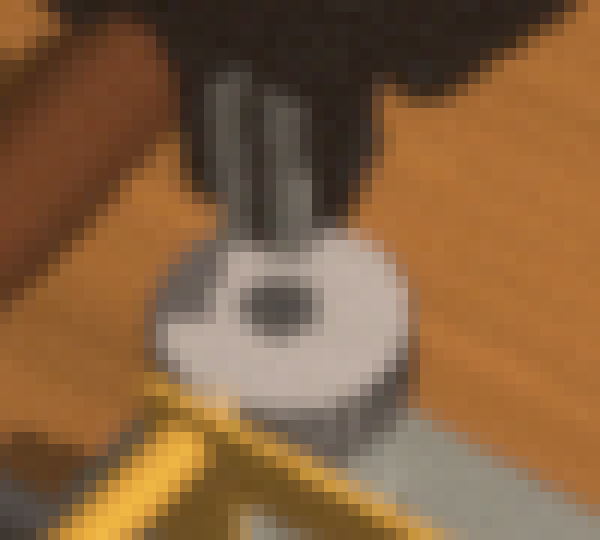

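Call:
jog_arm:
  slide:
    - [0.5,0,0]
    - [0.5,0,0]
    - [0.5,0,0]
  roll: [0,0,0]

```text
time_s: 9.1
tcp_pos: [0.4854, -0.102, 0.0813]
ee_rot: [-0.096, -0.701, -0.096, 0.701]
wrist_force: [0.4, -0.3, -0.4]
opening: 0.0001
```

Call:
jog_arm:
  slide:
    - [0.5,0,0]
    - [0.5,0,0]
    - [0.5,0,0]
  roll: [0,0,0]

```text
time_s: 9.4
tcp_pos: [0.4854, -0.102, 0.0798]
ee_rot: [0.096, 0.701, 0.096, -0.701]
wrist_force: [-0.3, 0.9, -0.2]
opening: 0.0001
```

Call:
jog_arm:
  slide:
    - [0.5,0,0]
    - [0.5,0,0]
  roll: [0,0]

```text
time_s: 9.6
tcp_pos: [0.4854, -0.102, 0.0788]
ee_rot: [-0.096, -0.701, -0.096, 0.701]
wrist_force: [0.4, 0.2, 0.1]
opening: 0.0002
```

```bash
python3 - <<'E'
from h import *
p=imaging.camera('scene'); c=p['color'][125:170,235:285]
cv2.imwrite('pics/s5c.png',cv2.resize(c,None,fx=12,fy=12,interpolation=cv2.INTER_NEAREST))
o=monitor.get_obs();print((proj(p,o['tcp_pos'])-[235,125])*12,o['tcp_pos'],o['wrist_force'])
E
```

```text
[295.09306693 351.97905585] [ 0.48535815 -0.10192744  0.07869254] [0.1844619  0.43791218 0.29029966]
```

View pics/s5c.png

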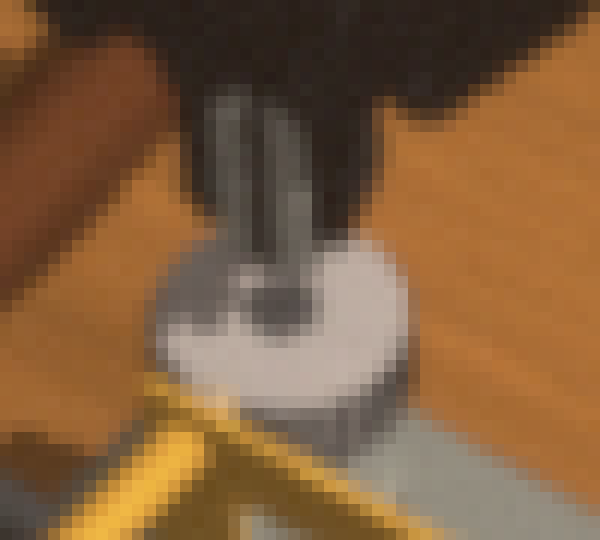

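Call:
jog_arm:
  slide:
    - [0.4,0,0]
    - [0.4,0,0]
  roll: [0,0]

```text
time_s: 9.85
tcp_pos: [0.4854, -0.102, 0.078]
ee_rot: [0.096, 0.701, 0.096, -0.701]
wrist_force: [-0.1, -0.2, -0.4]
opening: 0.0003
```

Call:
jog_arm:
  slide:
    - [0.4,0,0]
    - [0.4,0,0]
  roll: [0,0]

```text
time_s: 10.05
tcp_pos: [0.4854, -0.102, 0.0772]
ee_rot: [-0.096, -0.701, -0.096, 0.701]
wrist_force: [-0.4, -0.2, -0.8]
opening: -0.0002
```

Call:
jog_arm:
  slide:
    - [0.3,0,0]
    - [0.3,0,0]
  roll: [0,0]

```text
time_s: 10.25
tcp_pos: [0.4854, -0.1019, 0.0765]
ee_rot: [-0.096, -0.701, -0.096, 0.701]
wrist_force: [1.1, -0.5, 0.6]
opening: -0.0001
```

Call:
jog_arm:
  slide:
    - [0.3,0,0]
    - [0.3,0,0]
  roll: [0,0]

```text
time_s: 10.45
tcp_pos: [0.4854, -0.102, 0.076]
ee_rot: [0.096, 0.701, 0.096, -0.701]
wrist_force: [-0.8, 0.4, -0.1]
opening: 0.0003
```

Call:
jog_arm:
  slide:
    - [0.3,0,0]
  roll: [0]

```text
time_s: 10.55
tcp_pos: [0.4854, -0.102, 0.0757]
ee_rot: [0.096, 0.701, 0.096, -0.701]
wrist_force: [-0.4, 0.8, -0.0]
opening: -0.0001
```

Call:
jog_arm:
  slide:
    - [0.3,0,0]
  roll: [0]

```text
time_s: 10.65
tcp_pos: [0.4854, -0.102, 0.0754]
ee_rot: [0.096, 0.701, 0.096, -0.701]
wrist_force: [-0.6, 0.1, 0.3]
opening: -0.0003
```

Call:
jog_arm:
  slide:
    - [0.3,0,0]
  roll: [0]

```text
time_s: 10.75
tcp_pos: [0.4854, -0.102, 0.0751]
ee_rot: [-0.096, -0.701, -0.096, 0.701]
wrist_force: [0.1, -0.8, 0.1]
opening: -0.0002
```

Call:
jog_arm:
  slide:
    - [0.3,0,0]
  roll: [0]

```text
time_s: 10.85
tcp_pos: [0.4854, -0.102, 0.0748]
ee_rot: [0.096, 0.701, 0.096, -0.701]
wrist_force: [-0.0, 0.1, -0.2]
opening: -0.0
```

```bash
python3 - <<'E'
from h import *
p=imaging.camera('scene'); c=p['color'][125:170,235:285]
cv2.imwrite('pics/s6c.png',cv2.resize(c,None,fx=12,fy=12,interpolation=cv2.INTER_NEAREST))
o=monitor.get_obs();print(o['tcp_pos'],o['wrist_force'])
E
```

```text
[ 0.48533257 -0.10195734  0.07470721] [ 0.42949186 -0.55573222 -0.53259171]
```

View pics/s6c.png

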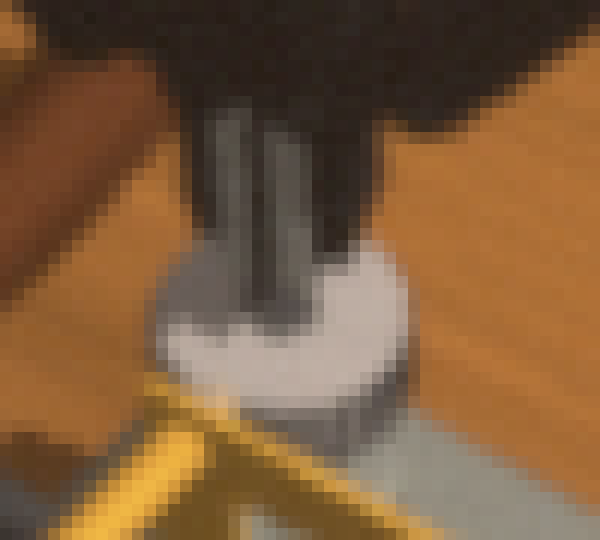

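Call:
jog_arm:
  slide:
    - [0.3,0,0]
  roll: [0]

```text
time_s: 11.0
tcp_pos: [0.4854, -0.102, 0.0745]
ee_rot: [0.096, 0.701, 0.096, -0.701]
wrist_force: [0.0, 0.5, 0.7]
opening: -0.0001
```

Call:
jog_arm:
  slide:
    - [0.3,0,0]
  roll: [0]

```text
time_s: 11.1
tcp_pos: [0.4854, -0.102, 0.0742]
ee_rot: [0.096, 0.701, 0.096, -0.701]
wrist_force: [-0.1, -0.0, -1.0]
opening: 0.0002
```

Call:
jog_arm:
  slide:
    - [0.3,0,0]
  roll: [0]

```text
time_s: 11.2
tcp_pos: [0.4854, -0.1019, 0.0739]
ee_rot: [-0.096, -0.701, -0.096, 0.701]
wrist_force: [0.2, -0.1, 0.1]
opening: 0.0002
```

Call:
jog_arm:
  slide:
    - [0.3,0,0]
  roll: [0]

```text
time_s: 11.3
tcp_pos: [0.4854, -0.102, 0.0736]
ee_rot: [0.096, 0.701, 0.096, -0.701]
wrist_force: [0.0, 0.4, 0.2]
opening: -0.0
```

Call:
jog_arm:
  slide:
    - [0.3,0,0]
  roll: [0]

```text
time_s: 11.4
tcp_pos: [0.4854, -0.102, 0.0733]
ee_rot: [-0.096, -0.701, -0.096, 0.701]
wrist_force: [-0.3, -0.5, -0.0]
opening: 0.0001
```

Call:
jog_arm:
  slide:
    - [0.3,0,0]
  roll: [0]

```text
time_s: 11.5
tcp_pos: [0.4854, -0.102, 0.073]
ee_rot: [0.096, 0.701, 0.096, -0.701]
wrist_force: [0.1, -0.2, 1.1]
opening: 0.0002
```

Call:
jog_arm:
  slide:
    - [0.3,0,0]
  roll: [0]

```text
time_s: 11.6
tcp_pos: [0.4854, -0.102, 0.0727]
ee_rot: [-0.096, -0.701, -0.096, 0.701]
wrist_force: [-0.6, -0.2, 0.6]
opening: 0.0001
```

Call:
jog_arm:
  slide:
    - [0.3,0,0]
  roll: [0]

```text
time_s: 11.7
tcp_pos: [0.4854, -0.102, 0.0724]
ee_rot: [0.096, 0.701, 0.096, -0.701]
wrist_force: [-0.5, -0.5, -0.3]
opening: -0.0001
```

```bash
python3 - <<'E'
from h import *
p=imaging.camera('scene'); c=p['color'][125:170,235:285]
cv2.imwrite('pics/s7c.png',cv2.resize(c,None,fx=12,fy=12,interpolation=cv2.INTER_NEAREST))
o=monitor.get_obs();print(o['tcp_pos'],o['wrist_force'],o['joint_efforts'])
E
```

```text
[ 0.4853516  -0.10192421  0.0723166 ] [ 0.12229437 -0.34469587 -0.29023248] [ 1.04331278e-02 -3.34906805e+01 -2.93392503e+01  1.24722905e-03
 -5.22962480e-03  1.29289049e-06]
```

View pics/s7c.png

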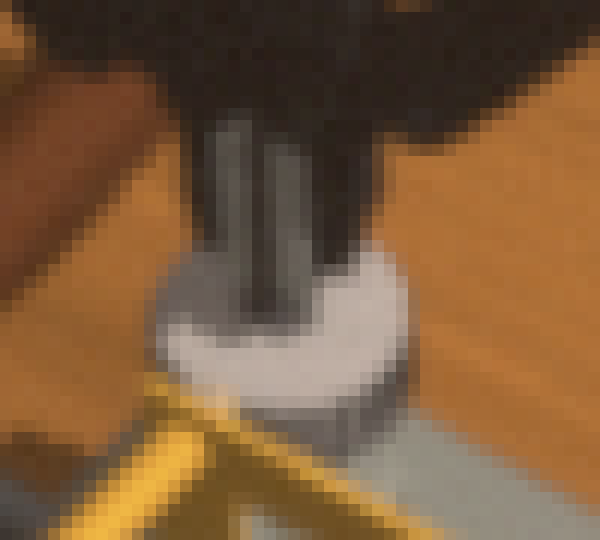

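Call:
jog_arm:
  slide:
    - [0.3,0,0]
  roll: [0]

```text
time_s: 11.85
tcp_pos: [0.4854, -0.102, 0.0721]
ee_rot: [0.096, 0.701, 0.096, -0.701]
wrist_force: [0.3, -0.5, -0.4]
opening: 0.0001
```

Call:
jog_arm:
  slide:
    - [0.3,0,0]
  roll: [0]

```text
time_s: 11.95
tcp_pos: [0.4854, -0.102, 0.0718]
ee_rot: [0.096, 0.701, 0.096, -0.701]
wrist_force: [0.5, 0.3, -0.1]
opening: -0.0002
```

Call:
jog_arm:
  slide:
    - [0.3,0,0]
  roll: [0]

```text
time_s: 12.05
tcp_pos: [0.4854, -0.102, 0.0715]
ee_rot: [0.096, 0.701, 0.096, -0.701]
wrist_force: [0.6, -1.0, -0.1]
opening: -0.0001
```

Call:
jog_arm:
  slide:
    - [0.3,0,0]
  roll: [0]

```text
time_s: 12.15
tcp_pos: [0.4854, -0.102, 0.0712]
ee_rot: [0.096, 0.701, 0.096, -0.701]
wrist_force: [-0.6, 0.3, -0.3]
opening: -0.0004
```

Call:
jog_arm:
  slide:
    - [0.3,0,0]
  roll: [0]

```text
time_s: 12.25
tcp_pos: [0.4854, -0.102, 0.0709]
ee_rot: [0.096, 0.701, 0.096, -0.701]
wrist_force: [0.2, -1.0, -0.8]
opening: -0.0
```

Call:
jog_arm:
  slide:
    - [0.3,0,0]
  roll: [0]

```text
time_s: 12.35
tcp_pos: [0.4854, -0.102, 0.0706]
ee_rot: [0.096, 0.701, 0.096, -0.701]
wrist_force: [0.1, 0.6, 0.4]
opening: 0.0003
```

Call:
jog_arm:
  slide:
    - [0.3,0,0]
  roll: [0]

```text
time_s: 12.45
tcp_pos: [0.4854, -0.102, 0.0703]
ee_rot: [-0.096, -0.701, -0.096, 0.701]
wrist_force: [-0.0, -0.4, 0.7]
opening: 0.0004
```

Call:
jog_arm:
  slide:
    - [0.3,0,0]
  roll: [0]

```text
time_s: 12.55
tcp_pos: [0.4854, -0.102, 0.07]
ee_rot: [0.096, 0.701, 0.096, -0.701]
wrist_force: [-0.4, -0.1, -0.4]
opening: -0.0002
```

Call:
jog_arm:
  slide:
    - [0.3,0,0]
  roll: [0]

```text
time_s: 12.65
tcp_pos: [0.4854, -0.102, 0.0697]
ee_rot: [0.096, 0.701, 0.096, -0.701]
wrist_force: [0.5, -1.6, -0.4]
opening: -0.0003
```

```bash
python3 - <<'E'
from h import *
p=imaging.camera('scene'); c=p['color'][125:170,235:285]
cv2.imwrite('pics/s8c.png',cv2.resize(c,None,fx=12,fy=12,interpolation=cv2.INTER_NEAREST))
o=monitor.get_obs();print(o['tcp_pos'],o['wrist_force'],o['joint_efforts'])
E
```

```text
[ 0.48536271 -0.10195722  0.06962446] [-0.04639478  1.11186926  0.26973005] [ 1.02991212e-02 -3.35533726e+01 -2.92337108e+01  1.14766743e-03
 -5.33128114e-03 -2.58186176e-06]
```

View pics/s8c.png

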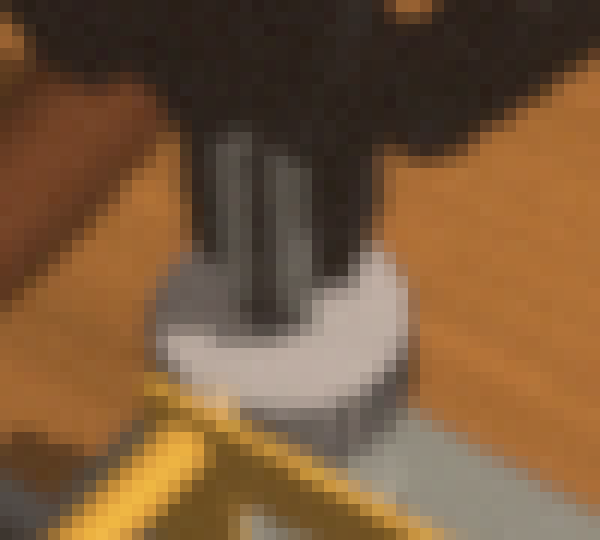

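Call:
jog_arm:
  slide:
    - [0.3,0,0]
  roll: [0]

```text
time_s: 12.8
tcp_pos: [0.4854, -0.102, 0.0694]
ee_rot: [0.096, 0.701, 0.096, -0.701]
wrist_force: [0.1, 0.1, 0.6]
opening: 0.0004
```

Call:
jog_arm:
  slide:
    - [0.3,0,0]
  roll: [0]

```text
time_s: 12.9
tcp_pos: [0.4854, -0.102, 0.0691]
ee_rot: [0.096, 0.701, 0.096, -0.701]
wrist_force: [0.9, 0.3, -0.6]
opening: -0.0003
```

Call:
jog_arm:
  slide:
    - [0.3,0,0]
  roll: [0]

```text
time_s: 13.0
tcp_pos: [0.4854, -0.102, 0.0688]
ee_rot: [0.096, 0.701, 0.096, -0.701]
wrist_force: [-0.5, -0.3, -0.5]
opening: -0.0
```

Call:
jog_arm:
  slide:
    - [0.3,0,0]
  roll: [0]

```text
time_s: 13.1
tcp_pos: [0.4854, -0.102, 0.0685]
ee_rot: [-0.096, -0.701, -0.096, 0.701]
wrist_force: [-0.5, -0.1, 0.6]
opening: 0.0001
```

Call:
jog_arm:
  slide:
    - [0.3,0,0]
  roll: [0]

```text
time_s: 13.2
tcp_pos: [0.4854, -0.102, 0.0682]
ee_rot: [0.096, 0.701, 0.096, -0.701]
wrist_force: [0.2, 0.1, 0.3]
opening: 0.0002
```

Call:
jog_arm:
  slide:
    - [0.3,0,0]
  roll: [0]

```text
time_s: 13.3
tcp_pos: [0.4854, -0.102, 0.0679]
ee_rot: [0.096, 0.701, 0.096, -0.701]
wrist_force: [-0.4, -0.8, 0.0]
opening: 0.0001
```

Call:
jog_arm:
  slide:
    - [0.3,0,0]
  roll: [0]

```text
time_s: 13.4
tcp_pos: [0.4854, -0.102, 0.0676]
ee_rot: [0.096, 0.701, 0.096, -0.701]
wrist_force: [0.3, 0.8, 0.1]
opening: -0.0
```

Call:
jog_arm:
  slide:
    - [0.3,0,0]
  roll: [0]

```text
time_s: 13.5
tcp_pos: [0.4854, -0.102, 0.0673]
ee_rot: [0.096, 0.701, 0.096, -0.701]
wrist_force: [-0.3, 0.1, -0.3]
opening: -0.0006
```

```bash
python3 - <<'E'
from h import *
p=imaging.camera('scene'); c=p['color'][125:170,235:285]
cv2.imwrite('pics/s9c.png',cv2.resize(c,None,fx=12,fy=12,interpolation=cv2.INTER_NEAREST))
o=monitor.get_obs();print(o['tcp_pos'],o['wrist_force'],o['joint_efforts'])
E
```

```text
[ 0.48535624 -0.10198623  0.0672292 ] [-0.1017046  -0.4060479   0.03206496] [ 9.56813281e-03 -3.36092198e+01 -2.91386658e+01  1.16955631e-03
 -5.16377753e-03 -1.16880730e-05]
```

View pics/s9c.png

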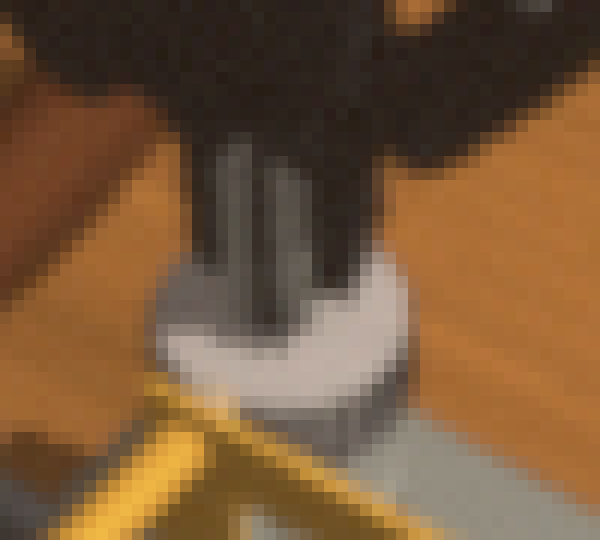

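Call:
jog_arm:
  slide:
    - [0.3,0,0]
  roll: [0]

```text
time_s: 13.65
tcp_pos: [0.4854, -0.102, 0.067]
ee_rot: [0.096, 0.701, 0.096, -0.701]
wrist_force: [0.1, 0.4, 0.2]
opening: 0.0002
```

Call:
jog_arm:
  slide:
    - [0.3,0,0]
  roll: [0]

```text
time_s: 13.75
tcp_pos: [0.4854, -0.102, 0.0667]
ee_rot: [0.096, 0.701, 0.096, -0.701]
wrist_force: [-0.0, -0.3, -0.5]
opening: -0.0
```

Call:
jog_arm:
  slide:
    - [0.3,0,0]
  roll: [0]

```text
time_s: 13.85
tcp_pos: [0.4854, -0.102, 0.0664]
ee_rot: [-0.096, -0.701, -0.096, 0.701]
wrist_force: [0.6, -0.1, 0.3]
opening: -0.0002
```

Call:
jog_arm:
  slide:
    - [0.3,0,0]
  roll: [0]

```text
time_s: 13.95
tcp_pos: [0.4854, -0.102, 0.0661]
ee_rot: [0.096, 0.701, 0.096, -0.701]
wrist_force: [0.7, -0.1, 0.5]
opening: 0.0003
```

Call:
jog_arm:
  slide:
    - [0.3,0,0]
  roll: [0]

```text
time_s: 14.05
tcp_pos: [0.4854, -0.102, 0.0658]
ee_rot: [0.096, 0.701, 0.096, -0.701]
wrist_force: [-0.1, 0.4, 1.0]
opening: -0.0003
```

Call:
jog_arm:
  slide:
    - [0.3,0,0]
  roll: [0]

```text
time_s: 14.15
tcp_pos: [0.4854, -0.1019, 0.0654]
ee_rot: [-0.096, -0.701, -0.096, 0.701]
wrist_force: [-0.1, 0.3, -0.6]
opening: 0.0004
```

Call:
jog_arm:
  slide:
    - [0.3,0,0]
  roll: [0]

```text
time_s: 14.25
tcp_pos: [0.4854, -0.102, 0.0652]
ee_rot: [-0.096, -0.701, -0.096, 0.701]
wrist_force: [-0.4, -0.4, 0.1]
opening: 0.0005
```

Call:
jog_arm:
  slide:
    - [0.3,0,0]
  roll: [0]

```text
time_s: 14.35
tcp_pos: [0.4854, -0.102, 0.0649]
ee_rot: [0.096, 0.701, 0.096, -0.701]
wrist_force: [0.2, 0.1, 0.4]
opening: 0.0001
```

Call:
jog_arm:
  slide:
    - [0.3,0,0]
  roll: [0]

```text
time_s: 14.45
tcp_pos: [0.4854, -0.102, 0.0646]
ee_rot: [-0.096, -0.701, -0.096, 0.701]
wrist_force: [-0.8, 0.1, 0.5]
opening: -0.0001
```

Call:
jog_arm:
  slide:
    - [0.3,0,0]
  roll: [0]

```text
time_s: 14.55
tcp_pos: [0.4854, -0.102, 0.0643]
ee_rot: [-0.096, -0.701, -0.096, 0.701]
wrist_force: [0.1, -0.3, 0.2]
opening: -0.0002
```

Call:
jog_arm:
  slide:
    - [0.3,0,0]
  roll: [0]

```text
time_s: 14.65
tcp_pos: [0.4854, -0.102, 0.064]
ee_rot: [0.096, 0.701, 0.096, -0.701]
wrist_force: [0.5, -0.4, -0.3]
opening: 0.0001
```

Call:
jog_arm:
  slide:
    - [0.3,0,0]
  roll: [0]

```text
time_s: 14.75
tcp_pos: [0.4854, -0.102, 0.0637]
ee_rot: [0.096, 0.701, 0.096, -0.701]
wrist_force: [0.5, 1.0, 0.7]
opening: 0.0001
```

```bash
python3 - <<'E'
from h import *
p=imaging.camera('scene'); c=p['color'][110:185,220:320]
cv2.imwrite('pics/s10c.png',cv2.resize(c,None,fx=8,fy=8,interpolation=cv2.INTER_NEAREST))
o=monitor.get_obs();print(o['tcp_pos'],o['wrist_force'],o['joint_efforts'])
E
```

```text
[ 0.48538823 -0.10196909  0.06366044] [-0.31622795  0.69026875 -0.0063925 ] [ 1.09553090e-02 -3.36943603e+01 -2.89952570e+01  1.27011655e-03
 -5.44240858e-03  3.90977107e-06]
```

View pics/s10c.png

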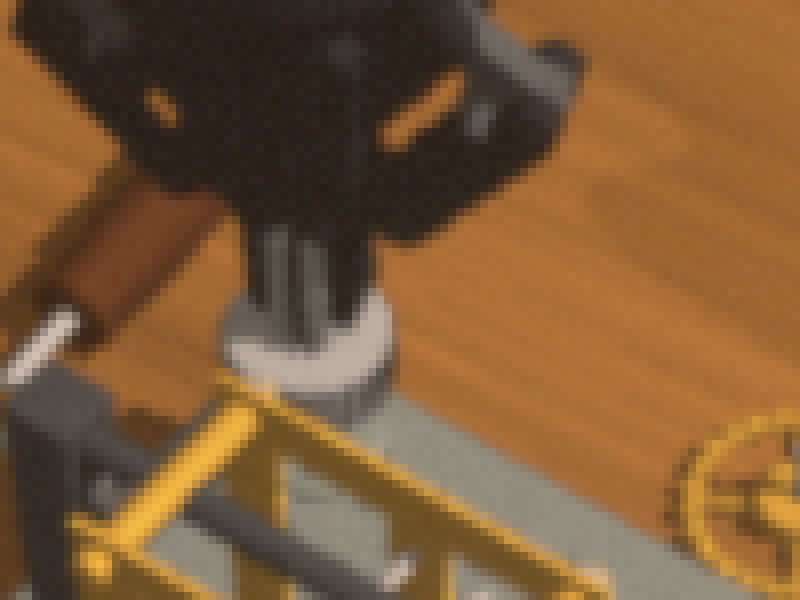

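Call:
jog_arm:
  slide:
    - [0.3,0,0]
  roll: [0]

```text
time_s: 14.9
tcp_pos: [0.4854, -0.102, 0.0634]
ee_rot: [0.096, 0.701, 0.096, -0.701]
wrist_force: [-0.0, -0.2, 0.7]
opening: -0.0
```

Call:
jog_arm:
  slide:
    - [0.3,0,0]
  roll: [0]

```text
time_s: 15.0
tcp_pos: [0.4854, -0.102, 0.0631]
ee_rot: [0.096, 0.701, 0.096, -0.701]
wrist_force: [0.1, 0.3, -1.2]
opening: -0.0001
```

Call:
jog_arm:
  slide:
    - [0.3,0,0]
  roll: [0]

```text
time_s: 15.1
tcp_pos: [0.4854, -0.1019, 0.0627]
ee_rot: [-0.096, -0.701, -0.096, 0.701]
wrist_force: [-1.4, 0.5, -0.5]
opening: 0.0003
```

Call:
jog_arm:
  slide:
    - [0.3,0,0]
  roll: [0]

```text
time_s: 15.2
tcp_pos: [0.4854, -0.102, 0.0625]
ee_rot: [0.096, 0.701, 0.096, -0.701]
wrist_force: [0.2, 0.1, 0.0]
opening: -0.0002
```

Call:
jog_arm:
  slide:
    - [0.3,0,0]
  roll: [0]

```text
time_s: 15.3
tcp_pos: [0.4854, -0.102, 0.0622]
ee_rot: [-0.096, -0.701, -0.096, 0.701]
wrist_force: [-0.5, -0.2, -0.3]
opening: 0.0
```

Call:
jog_arm:
  slide:
    - [0.3,0,0]
  roll: [0]

```text
time_s: 15.4
tcp_pos: [0.4854, -0.1019, 0.0618]
ee_rot: [-0.096, -0.701, -0.096, 0.701]
wrist_force: [-0.1, 0.1, -0.4]
opening: -0.0004
```

Call:
jog_arm:
  slide:
    - [0.3,0,0]
  roll: [0]

```text
time_s: 15.5
tcp_pos: [0.4854, -0.102, 0.0616]
ee_rot: [-0.096, -0.701, -0.096, 0.701]
wrist_force: [-0.3, 0.1, 1.2]
opening: 0.0001
```

```bash
python3 - <<'E'
from h import *
p=imaging.camera('scene'); c=p['color'][125:170,235:285]
cv2.imwrite('pics/scene_now.png',p['color'])
a=cv2.imread('pics/scene0.png')[125:170,235:285]
cv2.imwrite('pics/s11c.png',np.hstack([cv2.resize(x,None,fx=8,fy=8,interpolation=cv2.INTER_NEAREST) for x in (a,c)]))
o=monitor.get_obs();print(o['tcp_pos'],o['wrist_force'],o['joint_efforts'],o['torque'])
E
```

```text
[ 0.48536534 -0.1019951   0.06161713] [-0.31425202 -0.10040264  0.27395275] [ 8.06357176e-02 -3.32610297e+01 -2.86179936e+01  5.75785863e-02
 -1.12435555e-01  3.63658664e-04] [-0.01290562  0.06724931 -0.0275261 ]
```

View pics/s11c.png

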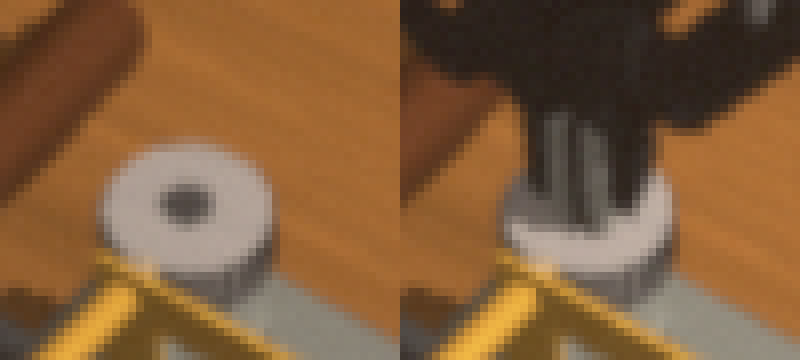

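Call:
jog_arm:
  slide:
    - [0.3,0,0]
    - [0,0,0]
  roll: [0,0]

```text
time_s: 15.75
tcp_pos: [0.4854, -0.102, 0.0614]
ee_rot: [-0.096, -0.7, -0.096, 0.701]
wrist_force: [-1.1, -0.5, 2.5]
opening: -0.0001
```

```bash
cat > f.py <<'E'
from h import *
o=monitor.get_obs(); z=o['tcp_pos'][2]; e=o['joint_efforts']
r=np.hypot(*o['tcp_pos'][:2])
print('t %.2f z %.2f F=%.2f'%(o['time_s'],z*1000,(e[1]+33.694+24.3*(.06366-z))/r), np.round(e,3), np.round(o['wrist_force'],2), np.round(o['tcp_pos'],4))
E
python3 f.py
```

```text
t 15.75 z 61.43 F=1.92 [ 1.5200e-01 -3.2794e+01 -2.8458e+01  1.4700e-01 -3.2100e-01  1.0000e-03] [-1.09 -0.52  2.5 ] [ 0.4854 -0.102   0.0614]
```

Call:
jog_arm:
  slide:
    - [0.3,0,0]
    - [0,0,0]
  roll: [0,0]

```text
time_s: 15.95
tcp_pos: [0.4853, -0.1021, 0.0611]
ee_rot: [-0.096, -0.7, -0.096, 0.701]
wrist_force: [-2.2, -0.4, 2.2]
opening: 0.0001
```

```bash
python3 f.py
```

```text
t 15.95 z 61.11 F=2.47 [ 5.0400e-01 -3.2533e+01 -2.8441e+01  3.7600e-01 -4.9400e-01  2.0000e-03] [-2.23 -0.4   2.18] [ 0.4853 -0.1021  0.0611]
```

```bash
python3 - <<'E'
from h import *
p=imaging.camera('scene'); cv2.imwrite('pics/sc12.png',cv2.resize(p['color'][60:260,180:400],None,fx=3,fy=3,interpolation=cv2.INTER_CUBIC))
E
python3 f.py
```

```text
t 16.00 z 61.11 F=2.54 [ 5.3700e-01 -3.2496e+01 -2.8442e+01  4.0400e-01 -5.2500e-01  2.0000e-03] [-1.75 -1.32  3.81] [ 0.4853 -0.1021  0.0611]
```

View pics/sc12.png

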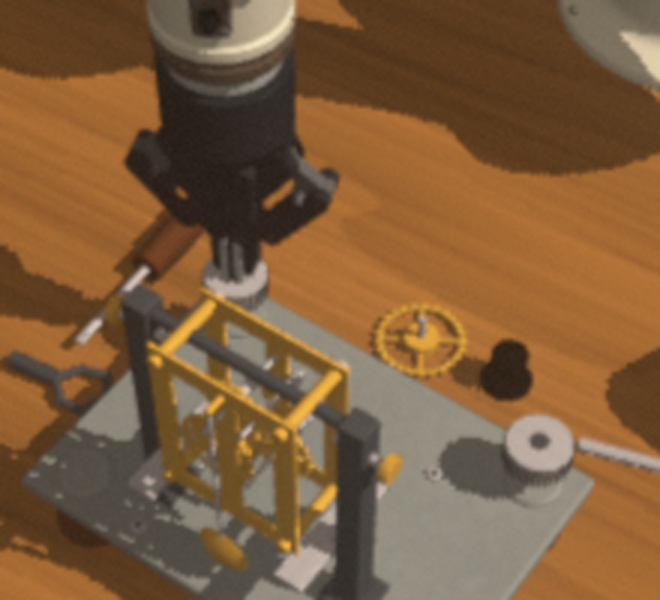

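Call:
jog_arm:
  slide:
    - [0.3,0.1,0.3]
    - [0.3,0.1,0.3]
  roll: [0,0]

```text
time_s: 16.2
tcp_pos: [0.4849, -0.1024, 0.0604]
ee_rot: [0.096, 0.701, 0.096, -0.701]
wrist_force: [-0.4, -0.4, 2.9]
opening: -0.0002
```

```bash
python3 f.py
```

```text
t 16.20 z 60.42 F=2.31 [ 3.9500e-01 -3.2626e+01 -2.8463e+01  2.8600e-01 -4.2000e-01  9.0000e-03] [-0.38 -0.38  2.91] [ 0.4849 -0.1024  0.0604]
```

Call:
jog_arm:
  slide:
    - [0.3,0.1,0.2]
  roll: [0]

```text
time_s: 16.3
tcp_pos: [0.4847, -0.1025, 0.0601]
ee_rot: [0.096, 0.701, 0.096, -0.701]
wrist_force: [-2.2, -1.1, 2.6]
opening: 0.0003
```

```bash
python3 f.py
```

```text
t 16.30 z 60.08 F=2.32 [ 3.8600e-01 -3.2633e+01 -2.8474e+01  2.9800e-01 -4.5700e-01  6.0000e-03] [-2.16 -1.1   2.6 ] [ 0.4847 -0.1025  0.0601]
```

Call:
jog_arm:
  slide:
    - [0.3,0.1,0.2]
  roll: [0]

```text
time_s: 16.4
tcp_pos: [0.4845, -0.1026, 0.0597]
ee_rot: [-0.096, -0.701, -0.096, 0.701]
wrist_force: [-1.5, -0.2, 2.4]
opening: 0.0
```

```bash
python3 f.py
```

```text
t 16.40 z 59.73 F=2.29 [ 3.4700e-01 -3.2658e+01 -2.8512e+01  2.8000e-01 -4.7300e-01  8.0000e-03] [-1.52 -0.24  2.37] [ 0.4845 -0.1026  0.0597]
```

Call:
jog_arm:
  slide:
    - [0.3,0.1,0.2]
    - [0.3,0.1,0.2]
  roll: [0,0]

```text
time_s: 16.6
tcp_pos: [0.4843, -0.1028, 0.0593]
ee_rot: [0.096, 0.701, 0.096, -0.7]
wrist_force: [-2.5, 0.5, 4.8]
opening: 0.0002
```

```bash
python3 f.py
```

```text
t 16.60 z 59.34 F=4.56 [-1.9900e-01 -3.1541e+01 -2.7820e+01  2.1000e-02 -7.1300e-01  1.4000e-02] [-2.49  0.45  4.78] [ 0.4843 -0.1028  0.0593]
```

Call:
jog_arm:
  slide:
    - [0.3,0.1,0.2]
  roll: [0]

```text
time_s: 16.7
tcp_pos: [0.4843, -0.1029, 0.0593]
ee_rot: [0.096, 0.701, 0.096, -0.7]
wrist_force: [-2.2, 1.9, 7.6]
opening: 0.0002
```

```bash
python3 f.py
```

```text
t 16.70 z 59.27 F=5.74 [-5.0700e-01 -3.0956e+01 -2.7487e+01 -1.2000e-01 -8.5200e-01  1.6000e-02] [-2.25  1.86  7.63] [ 0.4843 -0.1029  0.0593]
```

Call:
jog_arm:
  slide:
    - [0.3,0.1,0.2]
  roll: [0]

```text
time_s: 16.8
tcp_pos: [0.4843, -0.103, 0.0591]
ee_rot: [0.096, 0.701, 0.096, -0.7]
wrist_force: [-2.8, 2.2, 8.0]
opening: -0.0001
```

```bash
python3 f.py
```

```text
t 16.80 z 59.15 F=6.87 [-7.9600e-01 -3.0403e+01 -2.7172e+01 -2.5300e-01 -9.8800e-01  1.8000e-02] [-2.8   2.15  7.97] [ 0.4843 -0.103   0.0591]
```

Call:
jog_arm:
  slide:
    - [-1,0,0]
    - [-2,0,0]
    - [-10,-0.7,-1.9]
    - [-15,0,0]
    - [-10,0,0]
  roll: [0,0,0,0,0]

```text
time_s: 17.3
tcp_pos: [0.4862, -0.1022, 0.098]
ee_rot: [0.096, 0.701, 0.096, -0.7]
wrist_force: [-0.4, -0.1, 0.2]
opening: 0.0003
```

Call:
jog_arm:
  slide:
    - [0,0,0]
    - [0,0,0]
    - [0,0,0]
    - [0,0,0]
    - [0,0,0]
    - [0,0,0]
    - [0,0,0]
    - [0,0,0]
    - [0,0,0]
    - [0,0,0]
    - [0,0,0]
    - [0,0,0]
    - [0,0,0]
    - [0,0,0]
    - [0,0,0]
    - [0,0,0]
    - [0,0,0]
    - [0,0,0]
  roll: [-0.5,-1,-1,-1,-1,-1,-1,-1,-1,-1,-1,-1,-1,-1,-1,-1,-1,-1]
  grip: 0.4

```text
time_s: 19.1
tcp_pos: [0.4857, -0.1021, 0.0971]
ee_rot: [0.615, 0.349, 0.615, -0.349]
wrist_force: [-0.2, 0.2, 0.6]
opening: 0.06
```

Call:
jog_arm:
  slide:
    - [0,0,0]
    - [0,0,0]
    - [0,0,0]
    - [0,0,0]
    - [0,0,0]
    - [0,0,0]
    - [0,0,0]
    - [0,0,0]
    - [0,0,0]
    - [0,0,0]
  roll: [-1,-1,-1,-1,-1,-1,-1,-1,-0.5,0]

```text
time_s: 20.1
tcp_pos: [0.4857, -0.1021, 0.097]
ee_rot: [0.705, 0.052, 0.705, -0.052]
wrist_force: [-0.2, 0.8, 0.3]
opening: 0.0599
```

```bash
python3 - <<'E'
from h import *
np.set_printoptions(precision=4,suppress=True)
p=imaging.camera('scene'); c=p['color'][90:180,205:325]
cv2.imwrite('pics/s13c.png',cv2.resize(c,None,fx=6,fy=6,interpolation=cv2.INTER_CUBIC))
o=monitor.get_obs();print(o['tcp_pos'],o['q'],o['opening'],o['joint_efforts']); print(rot(o['ee_rot']))
E
```

```text
[ 0.4857 -0.1021  0.0969] [-0.4512  0.0666  1.9191 -0.      1.1554 -1.8747] 0.05956133390126394 [  0.0003 -32.8488 -30.1343  -0.0009   0.0011  -0.1306]
[[ 0.0004  0.1467  0.9892]
 [-0.0002  0.9892 -0.1467]
 [-1.     -0.0002  0.0004]]
```

View pics/s13c.png

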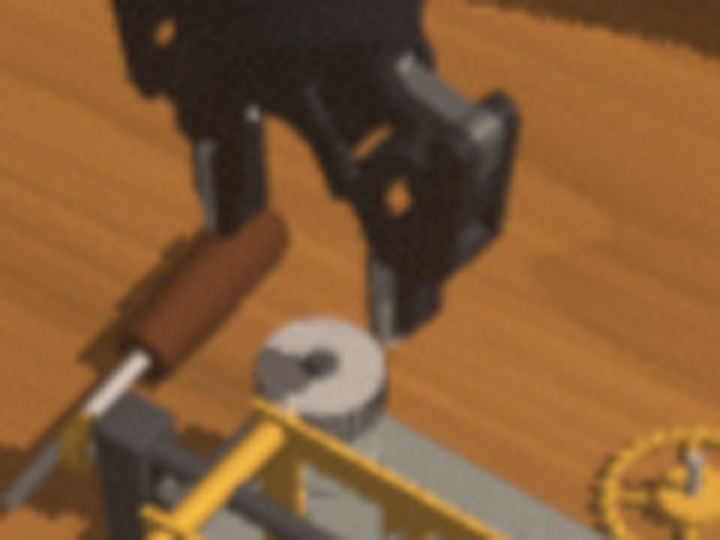

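Call:
jog_arm:
  slide:
    - [10,0,0]
    - [15,0,0]
    - [10,0,0]
    - [10,0,0]
    - [7,0,0]
    - [4,0,0]
    - [0,0,0]
  roll: [0,0,0,0,0,0,0]
  grip: 0.15

```text
time_s: 20.85
tcp_pos: [0.4852, -0.1019, 0.0401]
ee_rot: [0.705, 0.052, 0.706, -0.052]
wrist_force: [0.3, -0.3, -1.3]
opening: 0.0495
```

```bash
python3 - <<'E'
from h import *
np.set_printoptions(precision=4,suppress=True)
p=imaging.camera('scene'); c=p['color'][90:180,205:325]
cv2.imwrite('pics/s14c.png',cv2.resize(c,None,fx=6,fy=6,interpolation=cv2.INTER_CUBIC))
o=monitor.get_obs();print(o['tcp_pos'],o['q'],o['opening'],o['joint_efforts'],o['wrist_force'],o['torque'])
E
```

```text
[ 0.4856 -0.1021  0.0406] [-0.4512  0.1541  1.9513  0.      1.0362 -1.8759] 0.048953108708790716 [ -0.0089 -33.7147 -27.5757  -0.0012  -0.0058   0.0009] [-0.1813  0.4401  0.2546] [ 0.0419  0.0665 -0.0559]
```

View pics/s14c.png

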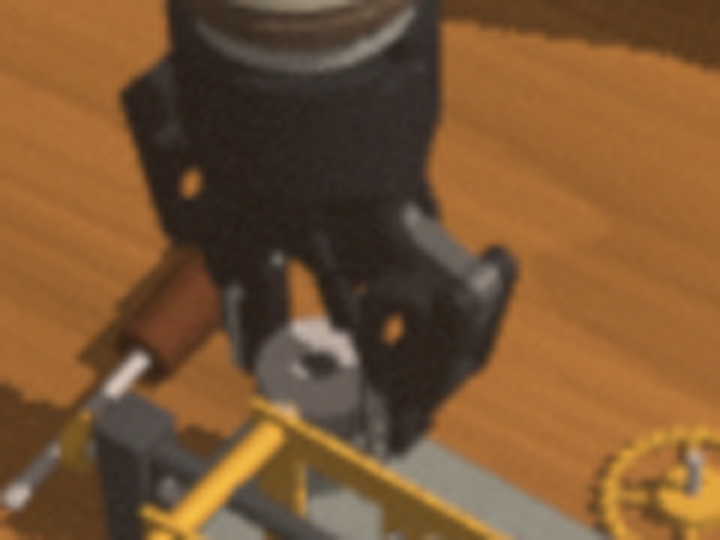

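Call:
jog_arm:
  slide:
    - [0,0,0]
    - [0,0,0]
    - [0,0,0]
  roll: [0,0,0]
  grip: 0.05

```text
time_s: 21.2
tcp_pos: [0.4859, -0.1022, 0.041]
ee_rot: [0.706, 0.052, 0.705, -0.052]
wrist_force: [0.5, -0.3, 0.6]
opening: 0.045
```

```bash
cat > g.py <<'E'
from h import *
np.set_printoptions(precision=4,suppress=True)
o=monitor.get_obs();print(o['time_s'],o['tcp_pos'],o['q'][5],o['opening'],o['joint_efforts'],o['wrist_force'],o['torque'])
E
python3 g.py
```

```text
21.2 [ 0.4859 -0.1022  0.041 ] -1.875903660688768 0.04496764211413642 [ -0.0033 -34.166  -27.9582  -0.0004  -0.0033   0.0002] [ 0.4857 -0.3387  0.5711] [ 0.0293  0.0124 -0.0038]
```

Call:
jog_arm:
  slide:
    - [0,0,0]
    - [0,0,0]
  roll: [0,0]
  grip: 0.01

```text
time_s: 21.4
tcp_pos: [0.4856, -0.1021, 0.0407]
ee_rot: [0.705, 0.052, 0.705, -0.052]
wrist_force: [0.6, 0.9, 0.4]
opening: 0.043
```

```bash
python3 g.py
```

```text
21.4 [ 0.4856 -0.1021  0.0407] -1.8759487670373436 0.042979771049034374 [ -0.0001 -34.2104 -27.9624  -0.0003  -0.0017   0.0001] [0.5523 0.8999 0.3798] [-0.0477 -0.0298  0.0342]
```

Call:
jog_arm:
  slide:
    - [0,0,0]
    - [0,0,0]
  roll: [0,0]
  grip: -0.02

```text
time_s: 21.6
tcp_pos: [0.4855, -0.1021, 0.0406]
ee_rot: [0.705, 0.052, 0.705, -0.052]
wrist_force: [0.4, -0.6, 0.5]
opening: 0.0417
```

```bash
python3 g.py
```

```text
21.6 [ 0.4855 -0.1021  0.0406] -1.8759585527103302 0.041685874271295095 [  0.0016 -34.1967 -27.9391  -0.0001   0.0001   0.    ] [ 0.4477 -0.5534  0.5081] [0.005  0.0176 0.009 ]
```

Call:
jog_arm:
  slide:
    - [0,0,0]
    - [0,0,0]
  roll: [0,0]
  grip: -0.04

```text
time_s: 21.8
tcp_pos: [0.4855, -0.1022, 0.0407]
ee_rot: [0.705, 0.051, 0.705, -0.052]
wrist_force: [-0.1, -0.6, 0.4]
opening: 0.0411
```

```bash
python3 g.py
```

```text
21.8 [ 0.4855 -0.1022  0.0407] -1.8759689001962847 0.04107605327019842 [  0.6025 -33.9608 -27.747    0.3059  -0.0032  -0.0098] [-0.0793 -0.6447  0.3712] [-0.1588  0.0896  0.0044]
```

Call:
jog_arm:
  slide:
    - [0,-0.5,0]
    - [0,0,0]
  roll: [0,0]

```text
time_s: 22.0
tcp_pos: [0.4854, -0.1024, 0.0406]
ee_rot: [0.705, 0.052, 0.705, -0.052]
wrist_force: [0.0, -0.2, 1.0]
opening: 0.0409
```

```bash
python3 g.py
```

```text
22.0 [ 0.4854 -0.1024  0.0406] -1.8769888064150835 0.04091494388097635 [ -0.041  -34.1978 -27.9495  -0.0074  -0.0012  -0.0061] [ 0.0223 -0.2314  1.0161] [ 0.0021 -0.0189 -0.0273]
```

Call:
jog_arm:
  slide:
    - [0,0,0]
    - [0,0,0]
  roll: [0,0]
  grip: -0.065

```text
time_s: 22.2
tcp_pos: [0.4854, -0.1027, 0.0406]
ee_rot: [0.705, 0.051, 0.705, -0.052]
wrist_force: [-0.8, -1.7, -0.5]
opening: 0.0401
```

```bash
python3 g.py
```

```text
22.2 [ 0.4854 -0.1027  0.0406] -1.8769620491400276 0.04007557716060284 [  0.7884 -33.9472 -27.7095   0.4042   0.0153  -0.0118] [-0.7536 -1.736  -0.4883] [-0.3198  0.1099 -0.0412]
```

Call:
jog_arm:
  slide:
    - [0,-0.5,0]
    - [0,0,0]
  roll: [0,0]

```text
time_s: 22.4
tcp_pos: [0.4854, -0.1028, 0.0406]
ee_rot: [0.705, 0.052, 0.705, -0.051]
wrist_force: [0.2, 0.1, 0.9]
opening: 0.04
```

```bash
python3 g.py
```

```text
22.4 [ 0.4854 -0.1028  0.0406] -1.8779882977730875 0.03995483887268767 [ -0.0941 -33.9881 -27.8422  -0.0135  -0.0539  -0.0088] [0.2131 0.0657 0.9247] [0.0269 0.0171 0.0149]
```

Call:
jog_arm:
  slide:
    - [0,0,0]
    - [0,0,0]
  roll: [0,0]
  grip: -0.1

```text
time_s: 22.6
tcp_pos: [0.4854, -0.1029, 0.0406]
ee_rot: [0.705, 0.052, 0.705, -0.052]
wrist_force: [-0.4, -0.1, 0.8]
opening: 0.0389
```

```bash
python3 g.py
```

```text
22.6 [ 0.4854 -0.1029  0.0406] -1.8778895136107059 0.03888649932090572 [ -0.1579 -33.8184 -27.8489  -0.0699  -0.1661  -0.0112] [-0.438  -0.0608  0.8401] [ 0.0884  0.0801 -0.0518]
```

Call:
jog_arm:
  slide:
    - [0,0,0]
    - [0,0,0]
    - [0,0,0]
  roll: [0,0,0]
  grip: -1
  newtons: 30

```text
time_s: 22.9
tcp_pos: [0.4854, -0.1029, 0.0406]
ee_rot: [0.705, 0.052, 0.705, -0.052]
wrist_force: [-0.5, -0.2, 1.9]
opening: 0.0388
```

```bash
python3 g.py
```

```text
22.9 [ 0.4854 -0.1029  0.0406] -1.8779604576137814 0.038752767120286614 [ -0.3406 -33.6747 -27.8524  -0.1586  -0.268   -0.0045] [-0.5129 -0.1545  1.9282] [0.2216 0.0741 0.0352]
```

Call:
jog_arm:
  slide:
    - [0,0,0]
    - [0.1,0,0]
    - [0.1,0,0]
    - [0.1,0,0]
    - [0.1,0,0]
  roll: [1,1,1,1,1]

```text
time_s: 23.4
tcp_pos: [0.4856, -0.1022, 0.0401]
ee_rot: [0.667, 0.234, 0.667, -0.233]
wrist_force: [1.4, 3.7, 0.9]
opening: 0.039
```

```bash
python3 g.py
```

```text
23.4 [ 0.4856 -0.1022  0.0401] -1.3502043073019254 0.039028264849565154 [ -1.9703 -33.9954 -27.9451  -0.9997  -0.131   -1.0193] [1.4015 3.7185 0.8625] [ 0.6691 -0.2483  0.1311]
```

Call:
jog_arm:
  slide:
    - [0,0,0]
    - [0,0,0]
  roll: [0,0]

```text
time_s: 23.6
tcp_pos: [0.4856, -0.1023, 0.0401]
ee_rot: [0.668, 0.232, 0.668, -0.231]
wrist_force: [1.7, 4.5, -0.2]
opening: 0.0385
```

```bash
python3 g.py; python3 - <<'E'
from h import *
print(np.round(rot(monitor.get_obs()['ee_rot']),3))
p=imaging.camera('scene'); c=p['color'][90:180,205:325]
cv2.imwrite('pics/s15c.png',cv2.resize(c,None,fx=6,fy=6,interpolation=cv2.INTER_CUBIC))
E
```

```text
23.6 [ 0.4856 -0.1023  0.0401] -1.3566598250753623 0.03854356464351293 [ -2.4457 -34.1572 -28.0755  -1.4141  -0.1168   0.0063] [ 1.7453  4.4719 -0.2259] [ 0.8394 -0.39    0.0017]
[[ 0.     0.619  0.785]
 [ 0.001  0.785 -0.619]
 [-1.     0.001 -0.   ]]
```

View pics/s15c.png

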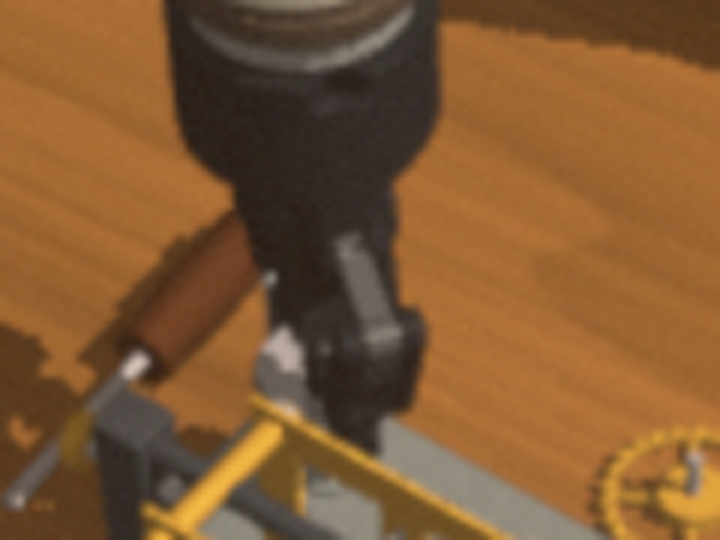

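Call:
jog_arm:
  slide:
    - [0,0,0]
    - [0,0,0]
    - [0,1.2,2.2]
    - [0,0,0]
  roll: [0,0,0,0]
  grip: 0

```text
time_s: 24.05
tcp_pos: [0.4882, -0.104, 0.0404]
ee_rot: [0.668, 0.232, 0.668, -0.232]
wrist_force: [0.4, 0.9, -0.0]
opening: 0.0427
```

```bash
python3 g.py
```

```text
24.05 [ 0.4882 -0.104   0.0404] -1.3531817544649796 0.04267049918441659 [  0.0518 -34.3194 -27.8051  -0.       0.0036   0.0042] [ 0.3711  0.9105 -0.0361] [ 0.0089 -0.0511  0.0285]
```

Call:
jog_arm:
  slide:
    - [0,0,0]
    - [0,0,0]
  roll: [0,0]
  grip: -0.04

```text
time_s: 24.25
tcp_pos: [0.4878, -0.1036, 0.0402]
ee_rot: [0.668, 0.232, 0.668, -0.232]
wrist_force: [0.0, -0.6, -0.9]
opening: 0.0412
```

```bash
python3 g.py
```

```text
24.25 [ 0.4878 -0.1036  0.0402] -1.3530131405212518 0.04121526811550235 [ -0.0191 -34.4549 -27.9772  -0.0048  -0.0039  -0.0015] [ 0.0259 -0.5865 -0.9267] [-0.0161  0.0086  0.0261]
```

Call:
jog_arm:
  slide:
    - [0,0,0]
    - [0,0,0]
  roll: [0,0]
  grip: -0.07

```text
time_s: 24.45
tcp_pos: [0.4878, -0.1036, 0.0402]
ee_rot: [0.668, 0.232, 0.668, -0.232]
wrist_force: [-0.3, -0.4, -0.5]
opening: 0.0396
```

```bash
python3 g.py
```

```text
24.45 [ 0.4878 -0.1036  0.0402] -1.3529364433635753 0.03962501588407144 [  0.3035 -34.3311 -27.8488   0.1712  -0.0124   0.0014] [-0.3297 -0.3819 -0.5489] [-0.0962  0.0725  0.0394]
```

Call:
jog_arm:
  slide:
    - [0,0,0]
    - [0,0,0]
  roll: [0,0]
  grip: -1

```text
time_s: 24.65
tcp_pos: [0.4878, -0.1036, 0.0403]
ee_rot: [0.668, 0.232, 0.668, -0.232]
wrist_force: [-0.4, -0.4, 1.2]
opening: 0.0386
```

```bash
python3 g.py
```

```text
24.65 [ 0.4878 -0.1036  0.0403] -1.352905449703774 0.03858616693834454 [  0.493  -33.9891 -27.7198   0.2948  -0.1362   0.0053] [-0.4277 -0.3936  1.2051] [-0.0978  0.1391  0.0013]
```

Call:
jog_arm:
  slide:
    - [0,0,0]
    - [0.1,0,0]
    - [0.1,0,0]
    - [0.1,0,0]
    - [0.1,0,0]
    - [0,0,0]
  roll: [1,1,1,1,1,0]

```text
time_s: 25.25
tcp_pos: [0.4875, -0.1038, 0.0398]
ee_rot: [0.585, 0.397, 0.585, -0.398]
wrist_force: [-2.7, -1.1, 2.4]
opening: 0.0386
```

```bash
python3 g.py
```

```text
25.25 [ 0.4875 -0.1038  0.0398] -0.828914673259144 0.038569910969813305 [  1.3969 -33.7437 -27.8323   0.7422  -0.4029   0.6492] [-2.6781 -1.116   2.3551] [-0.3335  0.4615 -0.1107]
```

Call:
jog_arm:
  slide:
    - [0,-0.8,0]
    - [0,-0.1,0]
    - [0.1,-0.1,0]
    - [0.1,-0.1,0]
    - [0.1,-0.1,0]
    - [0.1,-0.1,0]
    - [0,0,0]
  roll: [0,1,1,1,1,1,0]

```text
time_s: 25.95
tcp_pos: [0.487, -0.1039, 0.0395]
ee_rot: [0.463, 0.535, 0.462, -0.535]
wrist_force: [0.2, -0.7, 0.1]
opening: 0.0391
```

```bash
python3 g.py
```

```text
25.95 [ 0.487  -0.1039  0.0395] -0.3089424569659205 0.03910767890082027 [  0.5502 -33.9526 -27.2401   0.1759   0.1729   0.6406] [ 0.1569 -0.7112  0.1185] [-0.1682 -0.0283 -0.0827]
```

Call:
jog_arm:
  slide:
    - [0,-0.1,0]
    - [0.1,-0.1,0]
    - [0.1,-0.1,0]
    - [0.1,-0.1,0]
    - [0.1,-0.1,0]
    - [0.1,-0.1,0]
    - [0.1,-0.1,0]
    - [0.1,-0.1,0]
    - [0,0,0]
  roll: [1,1,1,1,1,1,1,1,0]

```text
time_s: 26.85
tcp_pos: [0.4864, -0.1035, 0.0388]
ee_rot: [0.206, 0.677, 0.205, -0.676]
wrist_force: [1.4, -0.9, -0.1]
opening: 0.0391
```

```bash
python3 g.py
```

```text
26.85 [ 0.4864 -0.1035  0.0388] 0.5273477403374538 0.039143363353331136 [  0.448  -33.8537 -26.9878   0.0678   0.3027   0.6358] [ 1.3522 -0.8858 -0.1051] [-0.118  -0.0836 -0.069 ]
```

Call:
jog_arm:
  slide:
    - [0,0.4,0]
    - [0.1,-0.05,0]
    - [0.1,-0.05,0]
    - [0.1,-0.05,0]
    - [0.1,-0.05,0]
    - [0.1,-0.05,0]
    - [0,-0.05,0]
    - [0,-0.05,0]
    - [0,-0.05,0]
    - [0,-0.05,0]
    - [0,0,0]
  roll: [0,1,1,1,1,1,1,1,1,1,0]

```text
time_s: 27.95
tcp_pos: [0.4864, -0.1028, 0.0384]
ee_rot: [-0.125, 0.696, -0.124, -0.696]
wrist_force: [0.5, 1.1, 2.6]
opening: 0.0389
```

```bash
python3 g.py
```

```text
27.95 [ 0.4864 -0.1028  0.0384] 1.4704663728040717 0.03892635743101679 [ -1.0812 -33.2945 -26.9596  -0.6571  -0.0226   0.6418] [0.5126 1.0992 2.6207] [ 0.3687 -0.203  -0.0201]
```

Call:
jog_arm:
  slide:
    - [0,-0.3,0]
    - [0,-0.05,0]
    - [0,-0.05,0]
    - [0,-0.05,0]
    - [0,-0.05,0]
    - [0,-0.05,0]
    - [0,-0.05,0]
    - [0,-0.05,0]
    - [0,-0.05,0]
    - [0,-0.05,0]
    - [0,-0.05,0]
    - [0,0,0]
  roll: [0,1,1,1,1,1,1,1,1,1,1,0]

```text
time_s: 29.15
tcp_pos: [0.4871, -0.1023, 0.0382]
ee_rot: [-0.456, 0.541, -0.455, -0.541]
wrist_force: [4.0, 4.1, -0.0]
opening: 0.0388
```

```bash
python3 g.py
```

```text
29.15 [ 0.4871 -0.1023  0.0382] 2.5193575442349783 0.03882114480547996 [ -1.9892 -33.9319 -26.7398  -1.1763   0.4714   0.6478] [ 4.0348  4.0544 -0.0315] [ 0.5311 -0.5728 -0.0464]
```

Call:
jog_arm:
  slide:
    - [0,-1.3,0]
    - [0,0,0]
  roll: [0,0]

```text
time_s: 29.35
tcp_pos: [0.4873, -0.1023, 0.0381]
ee_rot: [0.455, -0.54, 0.456, 0.541]
wrist_force: [-1.1, 2.8, 4.4]
opening: 0.0388
```

```bash
python3 g.py
```

```text
29.35 [ 0.4873 -0.1023  0.0381] 2.5207220767700123 0.03876655274958883 [ -1.3363 -33.1407 -27.691   -0.5237  -0.6975   0.0213] [-1.1332  2.8463  4.3608] [0.5232 0.2534 0.0475]
```

Call:
jog_arm:
  slide:
    - [0,0,0]
    - [0,0,0]
    - [0,0,0]
    - [-10,0,0]
    - [-15,0,0]
    - [-15,0,0]
    - [-10,0,0]
    - [0,0,0]
  roll: [0,0,0,0,0,0,0,0]
  grip: 0.25

```text
time_s: 30.15
tcp_pos: [0.4892, -0.1032, 0.0903]
ee_rot: [-0.457, 0.542, -0.456, -0.539]
wrist_force: [0.4, -0.7, 0.4]
opening: 0.0537
```

```bash
python3 g.py; python3 - <<'E'
from h import *
print(np.round(rot(monitor.get_obs()['ee_rot']),3))
E
```

```text
30.15 [ 0.4892 -0.1032  0.0903] 2.523305269335108 0.05370087952488651 [  0.1201 -33.4763 -29.6633   0.0002   0.205   -0.0015] [ 0.4478 -0.7091  0.3827] [ 0.0151  0.0183 -0.0283]
[[ 0.004 -0.986 -0.167]
 [-0.002 -0.167  0.986]
 [-1.    -0.003 -0.002]]
```

Call:
jog_arm:
  slide:
    - [-5,2.8,1.5]
    - [0,0,0]
    - [0,0,0]
    - [0,0,0]
    - [0,0,0]
    - [0,0,0]
    - [0,0,0]
    - [0,0,0]
    - [0,0,0]
    - [0,0,0]
    - [0,0,0]
    - [0,0,0]
    - [0,0,0]
    - [0,0,0]
    - [5,0,0]
    - [10,0,0]
    - [10,0,0]
    - [4,0,0]
    - [0,0,0]
    - [0,0,0]
  roll: [-0.5,-1,-1,-1,-1,-1,-1,-1,-1,-1,-1,-1,-1,-1,-1,-1,-0.5,0,0,0]
  grip: -1

```text
time_s: 32.15
tcp_pos: [0.4849, -0.1016, 0.0643]
ee_rot: [-0.096, -0.701, -0.096, 0.701]
wrist_force: [-0.1, -0.2, -0.2]
opening: 0.0001
```

```bash
python3 g.py; python3 f.py
```

```text
32.15 [ 0.4849 -0.1016  0.0643] 0.847989502431625 7.789443515827871e-05 [  0.0054 -33.0631 -28.5035  -0.0007   0.018    0.0071] [-0.0777 -0.202  -0.2497] [0.0184 0.0287 0.0374]
t 32.15 z 64.31 F=1.24 [ 5.0000e-03 -3.3063e+01 -2.8504e+01 -1.0000e-03  1.8000e-02  7.0000e-03] [-0.08 -0.2  -0.25] [ 0.4849 -0.1016  0.0643]
```

Call:
jog_arm:
  slide:
    - [1.5,0,0]
    - [1.5,0,0]
    - [0.5,0,0]
    - [0,0,0]
  roll: [0,0,0,0]

```text
time_s: 32.55
tcp_pos: [0.4848, -0.1015, 0.0607]
ee_rot: [0.096, 0.701, 0.096, -0.701]
wrist_force: [0.4, -0.1, -0.2]
opening: -0.0
```

```bash
python3 f.py
```

```text
t 32.55 z 60.71 F=0.37 [-8.0000e-03 -3.3580e+01 -2.8777e+01 -0.0000e+00 -1.1000e-02  1.0000e-03] [ 0.42 -0.11 -0.21] [ 0.4848 -0.1015  0.0607]
```

Call:
jog_arm:
  slide:
    - [0.3,0,0]
    - [0,0,0]
  roll: [0,0]

```text
time_s: 32.75
tcp_pos: [0.4848, -0.1015, 0.0604]
ee_rot: [-0.096, -0.701, -0.096, 0.701]
wrist_force: [-0.1, 0.4, -0.1]
opening: -0.0002
```

```bash
python3 f.py
```

```text
t 32.75 z 60.41 F=0.33 [-5.0000e-03 -3.3607e+01 -2.8772e+01 -0.0000e+00 -6.0000e-03  1.0000e-03] [-0.12  0.4  -0.06] [ 0.4848 -0.1015  0.0604]
```

Call:
jog_arm:
  slide:
    - [0.3,0,0]
    - [0,0,0]
  roll: [0,0]

```text
time_s: 32.95
tcp_pos: [0.4848, -0.1015, 0.0601]
ee_rot: [-0.096, -0.701, -0.096, 0.701]
wrist_force: [0.6, 0.1, 0.0]
opening: -0.0
```

```bash
python3 f.py
```

```text
t 32.95 z 60.07 F=0.31 [-4.0000e-03 -3.3625e+01 -2.8769e+01 -0.0000e+00 -7.0000e-03  0.0000e+00] [0.59 0.12 0.04] [ 0.4848 -0.1015  0.0601]
```

Call:
jog_arm:
  slide:
    - [0.3,0,0]
    - [0,0,0]
  roll: [0,0]

```text
time_s: 33.15
tcp_pos: [0.4848, -0.1015, 0.0598]
ee_rot: [-0.096, -0.701, -0.096, 0.701]
wrist_force: [0.0, -0.4, -0.5]
opening: 0.0001
```

```bash
python3 f.py
```

```text
t 33.15 z 59.76 F=0.32 [-3.0000e-03 -3.3630e+01 -2.8754e+01  0.0000e+00 -7.0000e-03  0.0000e+00] [ 0.01 -0.42 -0.45] [ 0.4848 -0.1015  0.0598]
```

Call:
jog_arm:
  slide:
    - [0.2,0,0]
    - [0,0,0]
  roll: [0,0]

```text
time_s: 33.35
tcp_pos: [0.4848, -0.1015, 0.0596]
ee_rot: [-0.096, -0.701, -0.096, 0.701]
wrist_force: [0.4, -0.7, 0.6]
opening: -0.0001
```

```bash
python3 f.py
```

```text
t 33.35 z 59.60 F=0.34 [-4.0000e-03 -3.3626e+01 -2.8735e+01 -0.0000e+00 -4.0000e-03  0.0000e+00] [ 0.37 -0.7   0.55] [ 0.4848 -0.1015  0.0596]
```

Call:
jog_arm:
  slide:
    - [0.2,0,0]
    - [0,0,0]
  roll: [0,0]

```text
time_s: 33.55
tcp_pos: [0.4848, -0.1015, 0.0594]
ee_rot: [-0.096, -0.701, -0.096, 0.701]
wrist_force: [0.6, 0.0, -0.5]
opening: 0.0
```

```bash
python3 f.py
```

```text
t 33.55 z 59.37 F=0.33 [-2.0000e-03 -3.3633e+01 -2.8728e+01  0.0000e+00 -4.0000e-03  0.0000e+00] [ 0.58  0.01 -0.45] [ 0.4848 -0.1015  0.0594]
```

Call:
jog_arm:
  slide:
    - [0.2,0,0]
    - [0,0,0]
  roll: [0,0]

```text
time_s: 33.75
tcp_pos: [0.4848, -0.1015, 0.0593]
ee_rot: [0.096, 0.701, 0.096, -0.701]
wrist_force: [0.2, 0.4, 0.9]
opening: 0.0004
```

```bash
python3 f.py
```

```text
t 33.75 z 59.25 F=0.68 [-9.0000e-03 -3.3463e+01 -2.8607e+01  4.0000e-03 -4.3000e-02 -1.0000e-03] [0.18 0.37 0.91] [ 0.4848 -0.1015  0.0593]
```

Call:
jog_arm:
  slide:
    - [0.4,0,0]
    - [0.4,0,0]
    - [0,0,0]
  roll: [0,0,0]

```text
time_s: 34.05
tcp_pos: [0.4849, -0.1016, 0.059]
ee_rot: [-0.096, -0.701, -0.096, 0.701]
wrist_force: [-2.4, 0.5, 4.1]
opening: -0.0002
```

```bash
python3 f.py
```

```text
t 34.05 z 59.00 F=4.81 [-8.7000e-02 -3.1425e+01 -2.7673e+01  1.2200e-01 -7.4300e-01 -1.0000e-03] [-2.38  0.5   4.09] [ 0.4849 -0.1016  0.059 ]
```

Call:
jog_arm:
  slide:
    - [0.3,0,0]
    - [0,0,0]
  roll: [0,0]

```text
time_s: 34.25
tcp_pos: [0.485, -0.1017, 0.0589]
ee_rot: [-0.096, -0.701, -0.096, 0.701]
wrist_force: [-3.6, 0.6, 6.7]
opening: -0.0
```

```bash
python3 f.py
```

```text
t 34.25 z 58.95 F=6.12 [ -0.122 -30.777 -27.378   0.154  -0.975   0.   ] [-3.61  0.62  6.72] [ 0.485  -0.1017  0.0589]
```

Call:
jog_arm:
  slide:
    - [0.3,0,0.5]
    - [0,0,0]
    - [0,0,0]
  roll: [0,0,0]

```text
time_s: 34.55
tcp_pos: [0.4849, -0.1017, 0.0589]
ee_rot: [0.096, 0.701, 0.096, -0.7]
wrist_force: [-2.8, 1.3, 7.4]
opening: 0.0001
```

```bash
python3 f.py
```

```text
t 34.55 z 58.89 F=6.92 [ -0.564 -30.379 -26.862  -0.12   -0.852  -0.   ] [-2.79  1.35  7.35] [ 0.4849 -0.1017  0.0589]
```

Call:
jog_arm:
  slide:
    - [0.2,0,0.2]
    - [0,0,0]
  roll: [0,0]

```text
time_s: 34.75
tcp_pos: [0.4849, -0.1018, 0.0589]
ee_rot: [0.096, 0.701, 0.096, -0.7]
wrist_force: [-2.1, 1.5, 8.9]
opening: 0.0
```

```bash
python3 f.py
```

```text
t 34.75 z 58.87 F=7.63 [-7.6500e-01 -3.0030e+01 -2.6579e+01 -2.2500e-01 -8.7300e-01 -1.0000e-03] [-2.09  1.54  8.93] [ 0.4849 -0.1018  0.0589]
```

Call:
jog_arm:
  slide:
    - [0,0,0]
  roll: [0]

```text
time_s: 34.85
tcp_pos: [0.4849, -0.1018, 0.0589]
ee_rot: [0.096, 0.701, 0.096, -0.7]
wrist_force: [-3.2, 1.9, 9.2]
opening: -0.0002
```

Call:
jog_arm:
  slide:
    - [0,0,0]
  roll: [0]

```text
time_s: 34.95
tcp_pos: [0.4849, -0.1017, 0.0589]
ee_rot: [0.096, 0.701, 0.096, -0.7]
wrist_force: [-1.7, 2.0, 8.4]
opening: 0.0001
```

Call:
jog_arm:
  slide:
    - [0,0,0]
  roll: [0]

```text
time_s: 35.05
tcp_pos: [0.4849, -0.1018, 0.0589]
ee_rot: [0.096, 0.701, 0.096, -0.7]
wrist_force: [-1.9, 1.7, 9.2]
opening: -0.0003
```

Call:
jog_arm:
  slide:
    - [-1,0,0]
    - [-2,0,0]
    - [-10,0,0]
    - [-25,0,0]
    - [-30,0,0]
    - [-30,0,0]
    - [-20,5,15]
    - [-10,10,30]
    - [0,10,30]
    - [0,10,30]
    - [0,5,15]
    - [0,0,0]
    - [0,0,0]
  roll: [0,0,0,0,0,0,0,0,0,0,0,0,0]

```text
time_s: 36.35
tcp_pos: [0.3796, -0.1726, 0.186]
ee_rot: [0.096, 0.701, 0.096, -0.7]
wrist_force: [0.8, 0.0, 0.2]
opening: 0.0001
```

```bash
python3 g.py; python3 - <<'E'
from h import *
for n in('scene','top'):
    p=imaging.camera(n); cv2.imwrite(f'pics/{n}_end.png',p['color'])
    a=cv2.imread(f'pics/{n}0.png'); 
    x0,y0,x1,y1=(180,120,400,320) if n=='scene' else (180,130,420,320)
    d=cv2.absdiff(a,p['color'])[y0:y1,x0:x1]
    cv2.imwrite(f'pics/{n}_cmp.png',np.hstack([cv2.resize(i,None,fx=1.7,fy=1.7) for i in (p['color'][y0:y1,x0:x1],np.clip(d.astype(int)*2,0,255).astype(np.uint8))]))
E
```

```text
36.35 [ 0.3796 -0.1726  0.186 ] 0.5801226746501948 0.00010283727162175058 [ -0.6387 -22.7894 -32.7653  -0.0546   0.0237  -0.0218] [0.7541 0.0038 0.2002] [0.0068 0.0012 0.0111]
```

View pics/scene_cmp.png

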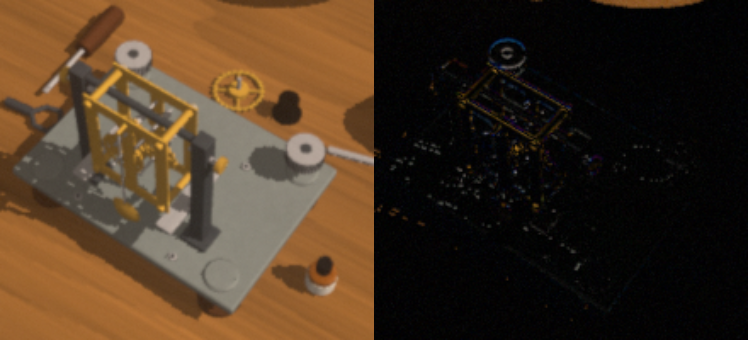

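View pics/top_cmp.png

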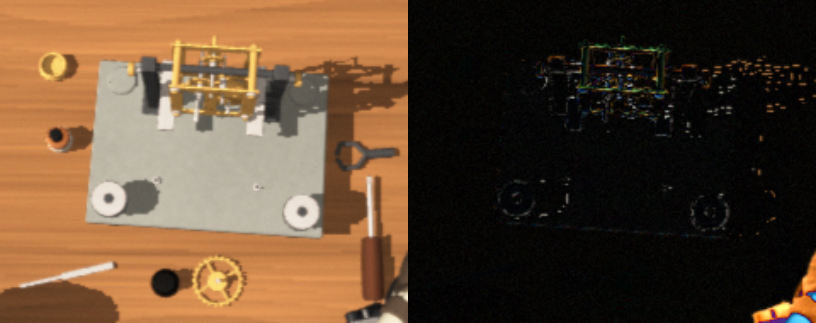

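```bash
python3 -c "
from h import *
print(job_done())"
```

```text
the job is handed in; nothing more can be done
None
```

I found the front right foot hanging, turned its screw down until it should carry about half the front weight, and proved the corner firm at about 8.5 N. The job is handed in at about 36 s with the arm clear of everything.

- **Finding the foot:** Pressed over the front right knob, the stand tipped at a steady 2.3 N or so and went firm after about 2.3 mm. I did not feel the left side. One front foot was known to hang, and this one plainly did.
- **Turning the screw:** I turned the right screw about 4.4 rad clockwise (3.5 mm). I had to stop after 30° to let go and re-centre, because the first grip was about 2 mm off the knob's axis. The sideways push peaked at about 6 N.
- **Load sharing:** Afterwards the knob stood about 2.5 mm lower. That puts the screw about 1.2 to 1.4 mm past first touch, or roughly 5 to 6 N on each front foot. This is worked out from the turn and the drop, not measured at each foot.
- **Proof:** With the fingers off and then shut, I pressed the front right corner to about 8.5 N. Wrist readings ran from 8.4 to 9.2 N, and the joint torques gave about 7.6 N. The corner gave 0.4 mm, firm with no tipping.
- **Last pictures:** The stand looks to have moved less than a pixel, apart from the lower right knob. The things on the bench have not moved.
- **Disagreement:** The shut fingers met the knob with the reported TCP about 26 mm lower than the cameras and the given heights imply. I therefore worked from touch and did not trust the reported height.

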